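# Turn a drying soap tablet with the palette knife

### The arm

A 7-joint arm with a two-finger parallel gripper is mounted at the origin on a cart in front of the work surface, level with it; the furniture and walls round the work are solid. World frame = base frame: x ahead of the robot, y to its left, z up, the work surface at z = 0. Lengths are in m, angles in rad, forces in N, time in s.
With the tool pointing down it reaches from about 0.35 to 0.9 m from the base axis. Payload 8.1 kg.
Tool frame: the origin (TCP) lies between the finger pads; the fingertips stand 17 mm ahead of it and the grasp point (between the pads) lies 2 mm behind it; z points along the fingers, y is the line along which they close (so a half turn about z gives the same grasp; the last joint's range is limited). The gripper opens to 92 mm and grips with 3 to 60 N. Pads are 19 mm wide; open, the fingers measure 130 mm over their backs; the gripper's body (75 mm by 190 mm) begins 47 mm behind the grasp point.
Start: joints at [-1.348, 0.434, 0.025, 1.573, -0.012, 1.134, -0.075], TCP at [0.2, 0.592, 0.244] pointing down, gripper open.
Joint ranges: [-2.62, 2.62], [-0.44, 2.09], [-1.27, 1.32], [0.08, 2.57], [-1.32, 4.46], [0.12, 2], [-2.74, 2.74]. Speed limits (rad/s): [2.22, 2.22, 3.01, 3.01, 3.14, 3.14, 3.14].

### API

Orientations are given as a rotation vector (axis times angle).
In Python, from cell import observe, get_image, calibration, sign_off, look_for, regions_of, landmark_of gives the robot as it stands.
- The arm moves only by the tool jog_arm, never from a script. Its argument "plan" is a list of rows, each an object with "offset": the shift along the tool's x, y, z normalised to -1 to 1, where 1 is 0.15 m, a list of three; "twist": the turn, a rotation vector about the tool's x, y, z normalised to -1 to 1, where 1 is 2 pi rad, a list of three; "fingers": the gripper command: -1 is shut, 1 is fully open, values between are in proportion. In form: [{"offset": [x, y, z], "twist": [ax, ay, az], "fingers": fingers}, ...]. A call has 1 to 20 rows; each row is the pose to reach, as a shift and turn from the pose commanded when the call began, along the tool's axes at that moment, turning the shorter way round; what a row does not reach only later rows make up. A row lasts 1/8 s, in which the tool goes at most 62.5 mm and 10.7 degrees, less where a joint would pass 70% of its speed; a pose out of reach is approached as far as the arm can. A call with a number of a shift or a turn outside -1 to 1 is refused whole. A call with a gripper value outside its range is refused whole. The fingers move at their own pace and stop on an object; "newtons" is the grip in N (left out, the last holds). Time passes only in rows, so rows that repeat a pose let the fingers close. It gives the time, the measured TCP pose, the force, the opening and the grip force at its end, in the units of the state.
- observe(): the state, without advancing time (a new reading comes with each control period).
- get_image(name): name is "side" or "top"; returns the picture (400x640x3 uint8, red, green, blue); there is no depth.
- calibration(name): a dict with "fov_y" (degrees; the focal length in pixels is half the picture's height over the tangent of half this angle, whatever the lens; pixels are square), "cx", "cy" (the principal point, pixels), "position" and "attitude" of the camera in the world. Camera axes: x right, y down, z forward; pixel columns grow to the right and rows downward; lengths in m; the calibration is good to about 2 mm. A picture is of the moment at which its call begins. calibration takes no time and is no camera call.
- sign_off(): hands the job in; it is judged then, once.
Trained networks look in the newest picture that a camera, given by its name, has taken for a name from the list of things; names that differ only in an ending like _2 or _b are one class to them, and where a whole thing is asked for, a point or a joint stands for the part that bears it (a point fixed in the world has none). Each returns a list of dicts, best first, with "conf" (0 to 1); they miss things now and then, are a little off and sometimes report something else, mostly with a low value. They report only what shows in the picture. A call takes as long as a camera call. They do not tell look-alikes from the thing itself.
- look_for(thing, camera): "box" ([left, top, width, height] as shares, 0 to 1, of the picture: columns of its width, rows of its height, round what is visible of it).
- regions_of(thing, camera): "region" (400x640 bool, what is visible of it) and "box" ([left, top, width, height] as shares, 0 to 1, of the picture: columns of its width, rows of its height, round what is visible of it).
- landmark_of(thing, camera): "at" ([row, column] as shares, 0 to 1, of the picture: columns of its width, rows of its height: a listed point, or the origin of a listed thing).
The state is a dict: "clock": time; "joints": joint angles; "dq": joint speeds; "joint_efforts": joint torques, N m; "position": TCP position; "ee_rot": TCP orientation; "force": force on the tool from outside, world axes, zero at the start; "ft_torque": the same for the moment, N m; "width": opening from 0.0 (shut) to 1.0 (fully open); "gripper_force": force on a finger pad.
Only numpy, scipy, OpenCV 4.12 (cv2) and the standard library are available. Lean on these libraries where they do the work, as an engineer would, in place of code of your own. Each camera call takes 0.05 s, during which the arm holds its last target. There are 200 camera calls.

### The job

Two moulded soap tablets are drying in the front places of the slatted tray: take the palette knife from its rest, slide its blade along the board under the front edge of the tablet that shows its plain back, and lever that tablet over backwards across the low divider, so that it lies moulded face up and flat on the slats in the place directly behind. The soap is soft, the board is easily scored and the blade is no longer quite straight, so feel for the board with the tip, keep the pressure light throughout, and touch the soap with nothing but the knife. Then lay the knife back on its rest, and leave the other tablet and everything else alone.

Things in the scene. Friction and masses are not known exactly. Their poses are not given: they have to be found in the camera images.
- knife_grip (a point): Palette knife (100 g): the place to grip its dark wooden handle, on the handle's middle line; the handle is 20 mm wide (y), 18 mm high (z) and reaches from 40 mm in front of this point to 55 mm behind it (x points to the tip of the blade, z up). The blade leaves the handle's front end at half height; straight, its tip would be 102 mm in front of this point.
- knife: The same knife, same origin and axes. The steel blade is 62 mm long, 26 mm wide, 2 mm thick, with a round end of 13 mm radius. It has been bent a little at the handle in use, and the bend is not measured: the tip may stand up to 5 mm above or below the handle's middle line (up to 0.075 rad). Otherwise it is stiff.
- tray: Wooden tray, fixed, on bearers that hold it 18 to 24 mm off the counter. x from its open front to its back, y to its left, z up; origin at the underside of its board, under the middle of the divider. Board: top at z = 8 mm, x = -92 to +72 mm, bare in front of x = -62 mm. Two columns centred at y = +46 and -46 mm, each 84 mm wide between rails (x = -62 to +72 mm) that rise to z = 21 mm.
- tray_front (a point): Middle of the tray board's front edge, on its top; axes as the tray. In each column slats 5 mm wide run from tray x = -62 to +64 mm, tops at tray z = 11 mm, centred 22.5 and 36 mm to both sides of the column's middle, so under a tablet there is a channel 40 mm wide and 3 mm high, open at the front, for the 2 mm blade.
- tray_divider (a point): Middle of the top of the tray's low cross divider, at tray z = 17 mm; axes as the tray. The divider, 6 mm thick (tray x = -3 to +3 mm), parts each column's front place from its back place, which runs from x = +3 to +64 mm and ends at a back rail that rises to z = 28 mm. A tablet pushed over the divider may come to lie with its near edge on it, until it is pushed on into the place.
- tablet_centre (a point): Centre of the soap tablet to be turned: a rigid slab 55 (x) by 74 (y) by 14 mm (z), 56 to 112 g. z points out of its moulded face (raised border, round medallion): down at the start, up at the end. At the start it lies flat on the slats in the front place of either column, far edge 1 to 3 mm short of the divider, front edge at about tray x = -60 mm.
- tablet: The same tablet; origin at its centre, axes as above.
- tablet_other_centre (a point): Centre of the second tablet, same size, in the front place of the other column; it already lies moulded face (its z axis) up and is to be left alone.
- tablet_other: The second tablet; origin at its centre.
- rest: Wooden tool rest, fixed: base 110 by 52 by 6 mm and two cleats, 12 mm thick, centred at x = -35 and +31 mm, with seats at z = 26 mm between low cheeks 32 mm apart that rise to z = 34 mm. Origin at the centre of its underside, x along the knife towards its tip. The handle lies across both seats, its middle line at z = 35 mm; between the cleats there are 54 mm for the fingers.
- soap_blue: Small boxed soap, 58 x 88 x 30 mm, lying on the counter to the right of the tray; leave alone. Origin at the centre of its underside.
- spreader: Wooden spreader, 165 x 36 x 6 mm, lying on the counter; leave alone. Origin at the centre of its underside.
- seed_jar: Jar with black lid, 77 mm wide and 84 mm high; leave alone. Origin at the centre of its underside.
- balm_a: Lip balm stick standing upright, 17 mm wide, 67 mm high; leave alone. Origin at its foot.
- balm_b: A second lip balm stick, the same; leave alone. Origin at its foot.
Things that resemble listed ones, but are neither listed nor needed, are in the scene too. What is shaped like the tablet_other but green, turquoise or yellow is not meant.

How it is judged:
By the outcome, as a careful person would: the job done as asked, in the order asked, and still so for the second after the job is handed in, with the robot touching nothing.
It also fails if it takes over 59 s, if anything falls off the work surface, if the arm or the gripper's body presses on something with over 40 N, if the wrist force passes 120 N, or if a joint passes its speed limit or range.

## Working session

There is one attempt and no reset: what is moved stays moved. The work goes in short steps, Python scripts to look and compute and a tool call to move; the robot and the scene stay as the last step left them, time stands still between calls to the robot, and variables do not carry over. Pictures are saved under pics/ and viewed, at most 10 in all, crops included, and the job is handed in when it is done.

Besides the shell and the picture viewer there is one more tool, called after "Call:" as name(argument=value, ...) on one line, values as JSON. jog_arm: Moves the arm, as the interface text tells. Scaled input: -1 to 1 covers 0.15 m each way for a shift and 2 pi rad each way for a turn. Its arguments: {"type":"object","properties":{"plan":{"type":"array","items":{"type":"object","properties":{"offset":{"type":"array","items":{"type":"number","minimum":-1,"maximum":1}},"twist":{"type":"array","items":{"type":"number","minimum":-1,"maximum":1}},"fingers":{"type":"number"}}}},"newtons":{"type":"number"}},"required":["plan"]}

```bash
mkdir -p pics; ls; python3 - <<'E'
from cell import *
import cv2
for n in("side","top"):
    im=get_image(n); cv2.imwrite(f"pics/{n}0.png",im[:,:,::-1])
    print(n,calibration(n))
    for t in("knife_grip","tray_front","tray_divider","tablet_centre","tablet_other_centre","rest"):
        print(t,[( round(d["conf"],2),round(d["at"][1]*640,1),round(d["at"][0]*400,1)) for d in landmark_of(t,n)])
print(observe())
E
```

```text
pics
side {'fov_y': 42.87905623743853, 'cx': 314.26800413993374, 'cy': 205.8339444076102, 'position': array([-0.20506092, -1.17884256,  0.58416357]), 'attitude': array([-1.88203164,  0.5780949 , -0.38451354])}
knife_grip [(0.62, 246.0, 183.2)]
tray_front [(0.7, 299.7, 201.9)]
tray_divider [(0.94, 327.4, 192.1)]
tablet_centre [(0.7, 305.6, 189.3), (0.31, 244.5, 215.8)]
tablet_other_centre [(0.8, 298.2, 232.5), (0.64, 294.7, 185.3), (0.6, 459.7, 267.2), (0.5, 325.1, 202.8)]
rest [(0.54, 248.9, 190.1), (0.45, 241.2, 216.7)]
top {'fov_y': 52.32789865623283, 'cx': 308.80357568125964, 'cy': 196.79195887281696, 'position': array([ 0.31956967, -0.06822109,  1.49026682]), 'attitude': array([-2.16000924,  2.13975092, -0.15309644])}
knife_grip [(0.63, 207.5, 202.3), (0.52, 292.7, 170.8)]
tray_front [(0.63, 282.3, 190.6)]
tray_divider [(0.74, 282.7, 158.3), (0.69, 211.5, 201.6)]
tablet_centre [(0.77, 267.4, 171.7)]
tablet_other_centre [(0.78, 228.0, 163.6), (0.73, 315.4, 212.4), (0.53, 291.1, 171.0), (0.51, 422.4, 164.1)]
rest [(0.8, 211.5, 200.7), (0.39, 347.2, 232.9)]
{'clock': 0.7, 'joints': array([-1.34759032,  0.43446418,  0.02498084,  1.57321942, -0.01159928,
        1.13401211, -0.07511162]), 'dq': array([ 2.04404406e-03,  1.78757458e-03, -1.10846623e-03,  3.33425176e-04,
       -5.82595453e-05, -5.15245021e-04, -4.08398452e-04]), 'joint_efforts': array([-5.07692257e-04, -6.67481661e+01,  9.83378738e-01, -3.14777219e+01,
       -6.08526170e-02,  3.27538163e-02, -5.05854985e-06]), 'position': array([0.20006082, 0.59211366, 0.24375636]), 'ee_rot': array([5.09635655e-01, 3.09997254e+00, 6.50301045e-05]), 'force': array([-0.24569052, -0.4031215 ,  0.36007945]), 'ft_torque': array([0.03815945, 0.00254356, 0.01871325]), 'gripper_force': 0.0, 'width': 0.9999585155843946}
```

```bash
python3 - <<'E'
import cv2
a=cv2.imread("pics/top0.png")[120:270,170:390]
cv2.imwrite("pics/c1.png",cv2.resize(a,(792,540),interpolation=cv2.INTER_CUBIC))
a=cv2.imread("pics/side0.png")[140:290,210:410]
cv2.imwrite("pics/c2.png",cv2.resize(a,(800,600),interpolation=cv2.INTER_CUBIC))
E
```

```text
(no output)
```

View pics/top0.png

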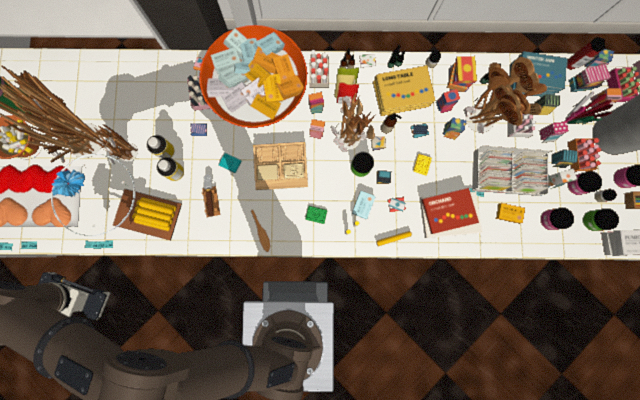

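View pics/c1.png

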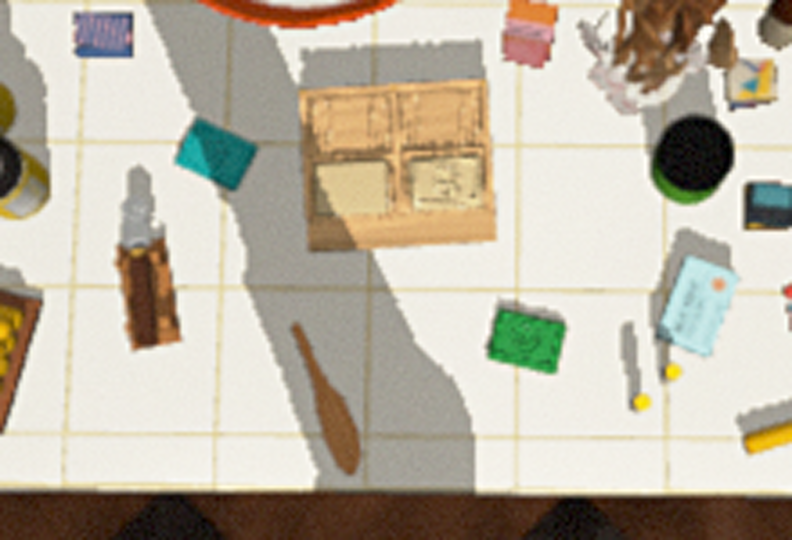

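View pics/c2.png

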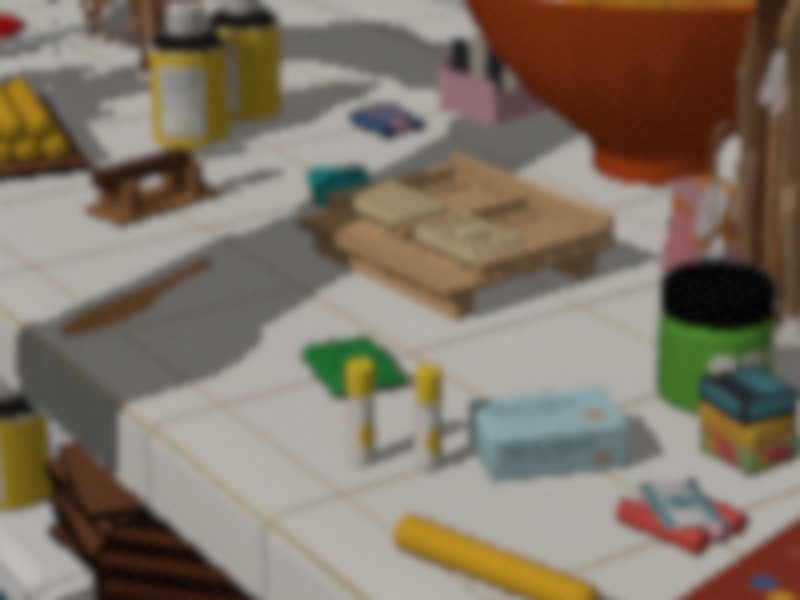

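The top view shows the tray at about (280,165). The plain-backed tablet is in its left column at (267,172), and the moulded one is in the right column at (294,170). The knife lies on its rest at (210,200), with the blade tip at (207,168) pointing away from the robot.

These could be mistaken for what I want:
- **Tablet:** the turquoise block (230,162), the green block (316,213) and the yellow block (422,163).
- **Knife:** the spreader (260,230).

My choices are the left tablet (267,172) and the knife at (210,200). The crop confirms both.

```bash
cat > h.py <<'E'
import numpy as np, cv2
from cell import *
from scipy.spatial.transform import Rotation as R
from scipy.optimize import minimize, least_squares
C={n:calibration(n) for n in("side","top")}
def proj(P,n):
    c=C[n]; f=200/np.tan(np.radians(c["fov_y"]/2))
    q=(np.atleast_2d(P)-c["position"])@R.from_rotvec(c["attitude"]).as_matrix()
    return np.c_[c["cx"]+f*q[:,0]/q[:,2], c["cy"]+f*q[:,1]/q[:,2]]
def tri(obs): # {cam:(u,v)}
    return least_squares(lambda p:np.concatenate([proj(p,n)[0]-obs[n] for n in obs]),[.5,0,.03])
def planept(uv,n,z):
    return least_squares(lambda p:proj([p[0],p[1],z],n)[0]-uv,[.5,0]).x
def box(x0,x1,y0,y1,z0,z1): return np.array([[x,y,z] for x in(x0,x1) for y in(y0,y1) for z in(z0,z1)])/1000
def place(B,x,y,z,yaw): return B@R.from_euler("z",yaw).as_matrix().T+[x,y,z]
def sil(boxes,n,S=8):
    m=np.zeros((400*S,640*S),np.uint8)
    for b in boxes: cv2.fillConvexPoly(m,cv2.convexHull((((proj(b,n)+.5)*S)).astype(np.int32)),1)
    return cv2.resize(m.astype(np.float32),(640,400),interpolation=cv2.INTER_AREA)
def fit(mask,fn,p0,n,step):
    M={k:cv2.GaussianBlur(v.astype(np.float32),(0,0),1.) for k,v in mask.items()}
    cost=lambda p:sum(np.sum((cv2.GaussianBlur(sil(fn(p),k,4),(0,0),1.)-M[k])**2) for k in M)
    s=np.vstack([p0]+[np.array(p0)+np.eye(len(p0))[i]*step[i] for i in range(len(p0))])
    r=minimize(cost,p0,method="Nelder-Mead",options=dict(initial_simplex=s,maxiter=150,xatol=1e-4,fatol=.01))
    return r.x,r.fun
E
cat > m.py <<'E'
from h import *
import pickle
for n in("side","top"): get_image(n)
D={}
for n in("side","top"):
  for t in("tray","rest","knife","tablet"):
    for i,d in enumerate(regions_of(t,n)[:3]):
      D[n,t,i]=d["region"]; v,u=np.nonzero(d["region"]); print(n,t,i,round(d["conf"],2),len(u),u.mean().round(1),v.mean().round(1),u.min(),u.max(),v.min(),v.max())
pickle.dump(D,open("D.pkl","wb"))
for t,o in dict(front=((299.7,201.9),(282.3,190.6)),div=((327.4,192.1),(282.7,158.3)),tab=((305.6,189.3),(267.4,171.7)),grip=((246,183.2),(207.5,202.3))).items():
  r=tri(dict(side=o[0],top=o[1])); print(t,r.x.round(4),r.fun.round(1))
E
python3 m.py
```

```text
side tray 0 0.68 1422 326.6 198.3 285 362 178 218
side rest 0 0.69 292 248.3 188.4 231 265 180 195
side knife 0 0.46 166 250.4 179.8 234 269 175 185
side tablet 0 0.52 130 308.0 190.3 297 319 187 194
top rest 0 0.55 197 213.0 200.2 202 219 187 214
top rest 1 0.47 1700 279.4 163.1 253 307 142 189
top knife 0 0.69 252 208.1 194.9 203 213 175 215
top tablet 0 0.62 305 267.0 171.7 257 277 164 179
front [0.5476 0.0251 0.0329] [-0.3  0.   0.2 -0.3]
div [0.6588 0.0293 0.0405] [ 1.5 -0.3 -1.   1.5]
tab [0.6102 0.082  0.0437] [ 0.9 -0.1 -0.5  0.9]
grip [0.5044 0.296  0.0234] [-0.5  0.   0.3 -0.5]
```

```bash
cat > f.py <<'E'
from h import *
import pickle
D=pickle.load(open("D.pkl","rb"))
W=94
def tray(p):
    x,y,yaw,h,w=p[0],p[1],p[2],p[3],p[4]*1000
    bs=[box(-92,72,-w,w,0,8),box(-62,72,-w,-88,0,21),box(-62,72,88,w,0,21),box(64,72,-w,w,0,28),box(-62,72,-4,4,0,21)]
    return [place(b,x,y,h,yaw) for b in bs]
tm=dict(top=D["top","rest",1]); 
for h in(.018,.021,.024):
    print("tray top",h,fit(tm,lambda p:tray([p[0],p[1],p[2],h,p[3]]),[.645,.03,.04,.094],"",[.01,.01,.05,.003]))
ms=dict(top=D["top","rest",1],side=D["side","tray",0])
def tray2(p): # with solid bearers
    x,y,yaw,h,w=p; return tray(p)+[place(box(-70,60,s*w*1000-6*s-6,s*w*1000-6*s+6,-h*1000,0),x,y,h,yaw) for s in(-1,1)]
print("tray both",fit(ms,tray,[.645,.03,.04,.021,.094],"",[.01,.01,.05,.003,.003]))
tab=lambda p:[place(box(-27.5,27.5,-37,37,-7,7),p[0],p[1],p[3],p[2])]
print("tab top",fit(dict(top=D["top","tablet",0]),lambda p:tab([*p,.039]),[.61,.08,.04],"",[.01,.01,.05]))
def knife(p):
    x,y,yaw=p[:3]; a=np.linspace(-np.pi/2,np.pi/2,15)
    bl=np.array([[89+13*np.cos(t),13*np.sin(t),0] for t in a]+[[40,13,0],[40,-13,0]])/1000
    return [place(box(-55,40,-10,10,-9,9),x,y,.035,yaw),place(bl,x,y,.035,yaw)]
print("knife top",fit(dict(top=D["top","knife",0]),knife,[.51,.296,0],"",[.01,.01,.1]))
print("knife both",fit(dict(top=D["top","knife",0],side=D["side","knife",0]),knife,[.51,.296,0],"",[.01,.01,.1]))
def rest(p):
    x,y,yaw=p[:3]
    return [place(b,x,y,0,yaw) for b in(box(-55,55,-26,26,0,6),box(-41,-29,-22,22,0,34),box(25,37,-22,22,0,34))]
k=D["top","rest",0]|D["top","knife",0]
rk=lambda p:rest(p)+knife([p[0]+p[3]*np.cos(p[2]),p[1]+p[3]*np.sin(p[2]),p[2]])
print("rest+knife top",fit(dict(top=k),rk,[.51,.296,0,0],"",[.01,.01,.1,.01]))
im=cv2.imread("pics/top0.png")
np.save("crop.npy",im)
E
python3 f.py
```

```text
tray top 0.018 (array([0.65068111, 0.03745896, 0.07516498, 0.09304333]), np.float64(584.6198120117188))
tray top 0.021 (array([0.64954888, 0.03782289, 0.06586966, 0.09323994]), np.float64(586.0519409179688))
tray top 0.024 (array([0.64859111, 0.03736009, 0.07049374, 0.09289269]), np.float64(585.656982421875))
tray both (array([0.65018188, 0.03749604, 0.06599875, 0.01412781, 0.09355949]), np.float64(1049.14990234375))
tab top (array([0.614954  , 0.08192432, 0.05988982]), np.float64(4.712844371795654))
knife top (array([0.50640663, 0.28926742, 0.15639575]), np.float64(9.785489082336426))
knife both (array([0.50993785, 0.28960243, 0.15570655]), np.float64(39.92293930053711))
rest+knife top (array([ 0.51047767,  0.28871661,  0.18190477, -0.00473171]), np.float64(27.3833065032959))
```

```bash
cat > f2.py <<'E'
exec(open("f.py").read().split("tm=dict")[0])
def hull(m):
    m=m.astype(np.uint8); l,lab,s,_=cv2.connectedComponentsWithStats(m); m=(lab==1+np.argmax(s[1:,4])).astype(np.uint8)
    c=np.vstack(cv2.findContours(m,0,2)[0]); cv2.fillConvexPoly(m,cv2.convexHull(c),1); return m
def conv(p): return [np.vstack(tray(p))]
T=hull(D["top","rest",1])
for h in(.018,.021,.024): print("tray hull",fit(dict(top=T),lambda p:conv([p[0],p[1],p[2],h,p[3]]),[.65,.037,.06,.093],"",[.01,.01,.05,.003]))
tab=lambda p:[place(box(-27.5,27.5,-37,37,-7,7),p[0],p[1],p[3],p[2])]
print("tab both",fit(dict(top=D["top","tablet",0],side=D["side","tablet",0]),tab,[.61,.08,.06,.039],"",[.01,.01,.05,.005]))
# side tray silhouette: upper-left/back outline only -> overlay
im={n:cv2.imread(f"pics/{n}0.png") for n in("side","top")}
out=[]
for n,(u0,v0,s) in dict(top=(195,140,6),side=(225,165,5.5)).items():
    c=cv2.resize(im[n][v0:v0+80,u0:u0+130 if n=="top" else u0+140],None,fx=s,fy=s,interpolation=cv2.INTER_CUBIC)
    x,y,yaw,h=.6496,.0376,.065,.021
    def dr(P,col,closed=True):
        q=((proj(P,n)+.5-[u0,v0])*s*16).astype(np.int32); cv2.polylines(c,[q],closed,col,1,shift=4)
    L=lambda pts:place(np.array(pts)/1000,x,y,h,yaw)
    dr(L([[-92,-93,8],[-92,93,8],[-62,93,8],[-62,-93,8]]),(255,0,0))
    dr(L([[-62,-93,21],[-62,93,21],[72,93,21],[72,-93,21]]),(0,0,255))
    dr(L([[-3,-93,17],[-3,93,17],[3,93,17],[3,-93,17]]),(0,255,0))
    dr(L([[-60,9,25],[-60,83,25],[-5,83,25],[-5,9,25]]),(255,0,255))
    K=lambda pts:place(np.array(pts)/1000,.508,.2895,.035,.156)
    dr(K([[-55,-10,9],[-55,10,9],[40,10,9],[40,-10,9]]),(255,255,0)); dr(K([[40,0,0],[102,0,0]]),(0,255,255),False)
    out.append(c)
w=min(o.shape[1] for o in out); o=np.vstack([cv2.resize(o,(700,int(o.shape[0]*700/o.shape[1])))[:300] for o in out]); 
cv2.imwrite("pics/ov.png",out[0]); cv2.imwrite("pics/ov2.png",out[1]); o=np.vstack([x[:300,:780] if x.shape[1]>=780 else cv2.copyMakeBorder(x[:300],0,0,0,780-x.shape[1],0) for x in (out[0][20:320],out[1][60:360])]);cv2.imwrite("pics/ov3.png",o);print(o.shape)
E
python3 f2.py
```

```text
tray hull (array([0.6502084 , 0.03669682, 0.07720283, 0.09589631]), np.float64(5.411273956298828))
tray hull (array([0.64977238, 0.03634828, 0.07517822, 0.09572412]), np.float64(5.542187213897705))
tray hull (array([0.64892829, 0.03610153, 0.07496601, 0.09543225]), np.float64(5.39534330368042))
tab both (array([0.61345364, 0.08107496, 0.06037883, 0.04120671]), np.float64(77.90382385253906))
(600, 780, 3)
```

View pics/ov3.png

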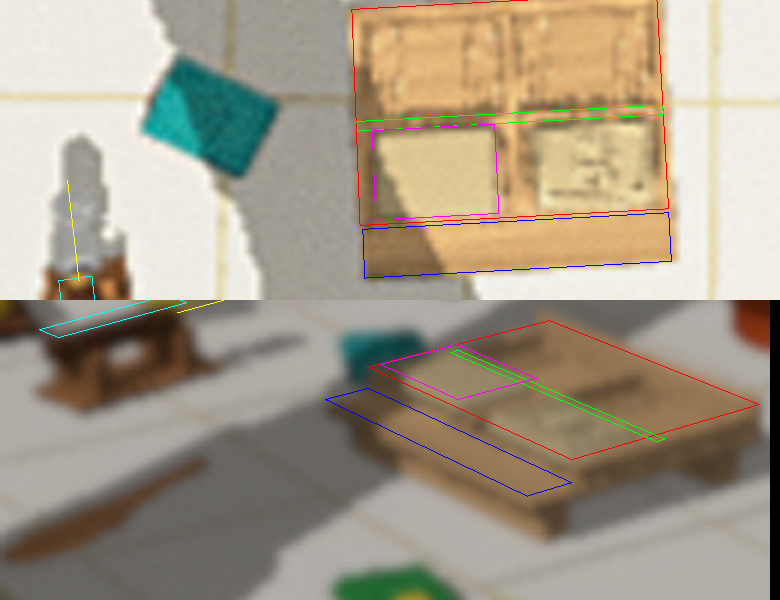

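```bash
cat > o.py <<'E'
exec(open("f.py").read().split("tm=dict")[0])
n="side"; im=cv2.imread("pics/side0.png"); u0,v0,s=225,165,7
c=cv2.resize(im[v0:v0+60,u0:u0+114],None,fx=s,fy=s,interpolation=cv2.INTER_CUBIC)[:600,:798]
c2=cv2.convertScaleAbs(c,alpha=1.5,beta=-60)
for h,col in((.018,(255,0,0)),(.024,(0,0,255))):
    def dr(P,closed=True):
        q=((proj(P,n)+.5-[u0,v0])*s*16).astype(np.int32); cv2.polylines(c2,[q],closed,col,1,shift=4)
    L=lambda pts:place(np.array(pts)/1000,.6497,.0363,h,.073)
    dr(L([[-92,-95,8],[-92,95,8]]),False); dr(L([[-92,-95,0],[72,-95,0],[72,-95,28],[72,95,28]]),False)
    dr(L([[-60,9,25],[-60,83,25],[-5,83,25],[-5,9,25]]))
col=(255,255,0)
K=lambda pts:place(np.array(pts)/1000,.508,.2895,.035,.156)
dr(K([[-55,-10,9],[-55,10,9],[40,10,9],[40,-10,9]])); dr(K([[40,0,0],[102,0,0]]),False)
cv2.imwrite("pics/ov4.png",c2)
E
python3 o.py
```

```text
(no output)
```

View pics/ov4.png

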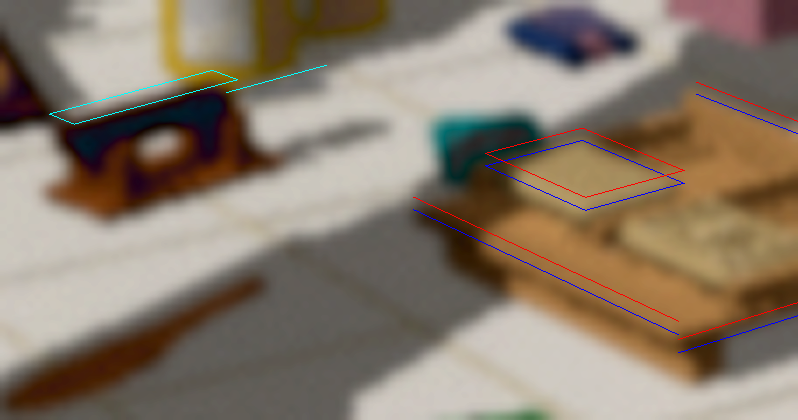

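The side picture shows the model about 2 px too high in that view, for the knife and the tray alike. I'll take x, y and yaw from the top view and find heights by touch. The knife is at about (0.506, 0.289) with yaw about 0.17.

```bash
cat > g.py <<'E'
from h import *
s=observe()
def row(p,Rt=None):
    R0=R.from_rotvec(s["ee_rot"]); o=R0.inv().apply(np.array(p)-s["position"])/.15
    t=(R0.inv()*Rt).as_rotvec()/(2*np.pi) if Rt is not None else np.zeros(3)
    return o.round(4).tolist(),t.round(4).tolist()
def tool(yaw,pitch=0): # tool x = -knife x, z down; pitch>0 = knife tip up
    K=R.from_euler("z",yaw)*R.from_euler("y",-pitch)
    return K*R.from_matrix(np.array([[-1,0,0],[0,1,0],[0,0,-1.]]))
E
python3 -c "
from g import *
print(row([.506,.289,.2],tool(.17)))"
```

```text
([-2.5791, -1.2617, 0.2917], [0.0, 0.0, -0.0789])
```

Call:
jog_arm(plan=[{"offset": [-1, -0.49, 0], "twist": [0, 0, 0], "fingers": 1}, {"offset": [-1, -0.49, 0], "twist": [0, 0, 0], "fingers": 1}, {"offset": [-1, -0.49, 0], "twist": [0, 0, 0], "fingers": 1}])

```text
clock: 1.58
position: [0.3211, 0.472, 0.2439]
ee_rot: [0.513, 3.098, -0.0]
force: [0.5, -0.1, 0.8]
width: 0.995
gripper_force: 0.0
```

Call:
jog_arm(plan=[{"offset": [-1, -0.49, 0.1], "twist": [0, 0, 0], "fingers": 0.4}, {"offset": [-1, -0.49, 0.1], "twist": [0, 0, 0], "fingers": 0.4}, {"offset": [-1, -0.49, 0.1], "twist": [0, 0, 0], "fingers": 0.4}])

```text
clock: 1.95
position: [0.4394, 0.3541, 0.2288]
ee_rot: [0.514, 3.098, -0.0]
force: [-0.1, -0.2, 0.4]
width: 0.732
gripper_force: 0.0
```

Call:
jog_arm(plan=[{"offset": [-0.58, -0.28, 0.19], "twist": [0, 0, -0.0789], "fingers": 0.2}, {"offset": [-0.58, -0.28, 0.19], "twist": [0, 0, -0.0789], "fingers": 0.2}, {"offset": [-0.58, -0.28, 0.19], "twist": [0, 0, -0.0789], "fingers": 0.2}, {"offset": [-0.58, -0.28, 0.19], "twist": [0, 0, -0.0789], "fingers": 0.2}])

```text
clock: 2.45
position: [0.5064, 0.2888, 0.2001]
ee_rot: [0.264, -3.13, -0.0]
force: [-0.6, -1.4, -0.5]
width: 0.599
gripper_force: 0.0
```

```bash
python3 -c "
from g import *
print(s)
im=get_image('top');cv2.imwrite('pics/t1.png',cv2.resize(im[140:240,150:300,::-1],None,fx=5,fy=5,interpolation=2))
print(row([.506,.289,.037],tool(.17)))"
```

```text
{'clock': 2.45, 'joints': array([-0.63714281,  0.40569435,  0.03780432,  1.73649853, -0.01817942,
        0.99988478,  1.14620562]), 'dq': array([-0.0294774 , -0.00854627,  0.00242997,  0.00119184, -0.00743169,
        0.00011457, -0.06864068]), 'joint_efforts': array([  1.70331795, -61.75272703,   1.69527691, -29.02822852,
         0.29296168,   0.09567925,   1.38457339]), 'position': array([0.50643002, 0.28879215, 0.20010153]), 'ee_rot': array([ 2.63535900e-01, -3.13019960e+00, -4.00217676e-04]), 'force': array([-0.5930929 , -1.35201986, -0.51379997]), 'ft_torque': array([0.05173931, 0.04886118, 0.00401862]), 'gripper_force': 0.0, 'width': 0.5994497065144119}
([0.0023, 0.0015, 1.0873], [0.0, -0.0, -0.0003])
```

View pics/t1.png

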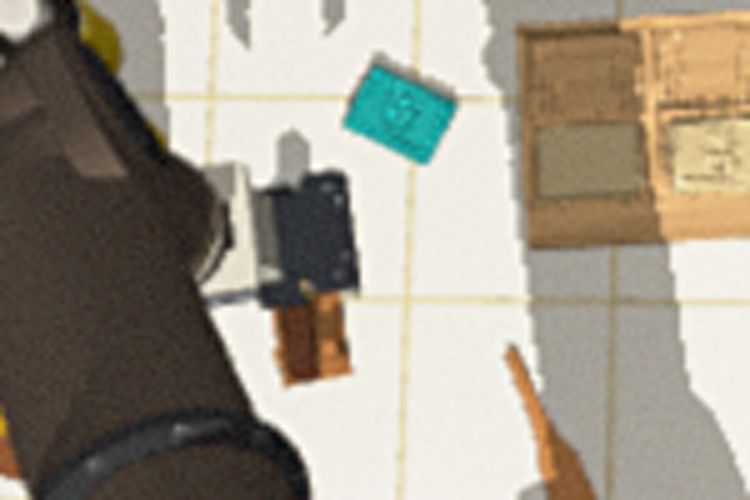

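The gripper is over the handle in line with it, and the handle's rear shows at (315,340) in the crop.

Call:
jog_arm(plan=[{"offset": [0, 0, 0.4], "fingers": 0.2, "twist": [0, 0, 0]}, {"offset": [0, 0, 0.75], "fingers": 0.2, "twist": [0, 0, 0]}, {"offset": [0, 0, 0.95], "fingers": 0.2, "twist": [0, 0, 0]}, {"offset": [0, 0, 0.95], "fingers": 0.2, "twist": [0, 0, 0]}])

```text
clock: 3.0
position: [0.5043, 0.2892, 0.056]
ee_rot: [0.265, -3.127, 0.003]
force: [0.0, 0.6, 0.2]
width: 0.601
gripper_force: 0.0
```

Call:
jog_arm(plan=[{"offset": [0, 0, 0.163], "fingers": 0.2, "twist": [0, 0, 0]}, {"offset": [0, 0, 0.163], "fingers": 0.2, "twist": [0, 0, 0]}, {"offset": [0, 0, 0.163], "fingers": -0.4, "twist": [0, 0, 0]}, {"offset": [0, 0, 0.163], "fingers": -1, "twist": [0, 0, 0]}, {"offset": [0, 0, 0.163], "fingers": -1, "twist": [0, 0, 0]}, {"offset": [0, 0, 0.163], "fingers": -1, "twist": [0, 0, 0]}, {"offset": [0, 0, 0.163], "fingers": -1, "twist": [0, 0, 0]}, {"offset": [0, 0, 0.163], "fingers": -1, "twist": [0, 0, 0]}], newtons=10)

```text
clock: 4.0
position: [0.5064, 0.2892, 0.0337]
ee_rot: [-0.266, 3.13, 0.0]
force: [-1.5, -2.0, 6.1]
width: 0.216
gripper_force: 10.0
```

Call:
jog_arm(plan=[{"offset": [0, 0, 0], "fingers": -1, "twist": [0, 0, 0]}, {"offset": [0, 0, 0], "fingers": -1, "twist": [0, 0, 0]}], newtons=45)

```text
clock: 4.25
position: [0.5064, 0.2892, 0.0336]
ee_rot: [-0.266, 3.13, 0.0]
force: [0.1, -1.1, 5.4]
width: 0.217
gripper_force: 45.0
```

Call:
jog_arm(plan=[{"offset": [0, 0, -0.1], "fingers": -1, "twist": [0, 0, 0]}, {"offset": [0, 0, -0.35], "fingers": -1, "twist": [0, 0, 0]}, {"offset": [0, 0, -0.6], "fingers": -1, "twist": [0, 0, 0]}, {"offset": [0, 0, -0.6], "fingers": -1, "twist": [0, 0, 0]}])

```text
clock: 4.75
position: [0.5079, 0.2904, 0.1269]
ee_rot: [-0.266, 3.125, 0.005]
force: [0.8, 0.4, -0.7]
width: 0.213
gripper_force: 45.0
```

```bash
python3 -c "
from g import *
print(s['position'],s['force'],s['ft_torque'],s['width'])
im=get_image('top');cv2.imwrite('pics/t2.png',im[:,:,::-1]);cv2.imwrite('pics/t2c.png',cv2.resize(im[150:230,160:290,::-1],None,fx=6,fy=6,interpolation=2))
side=get_image('side');cv2.imwrite('pics/s2.png',side[:,:,::-1])
for n in('top','side'):
  d=regions_of('knife',n)
  for e in d[:2]:
    v,u=np.nonzero(e['region']);print(n,e['conf'],len(u),u.min(),u.max(),v.min(),v.max())
  if d: np.save('k_'+n+'.npy',d[0]['region'])
"
```

```text
[0.50791931 0.29036178 0.1269032 ] [ 0.79239202  0.39093593 -0.69333893] [ 0.08336698 -0.01167737 -0.0113746 ] 0.2134997734663457
top 0.59 1728 253 306 142 189
top 0.57 59 196 205 169 211
side 0.56 171 297 303 230 255
side 0.48 1477 286 363 178 219
```

View pics/t2c.png

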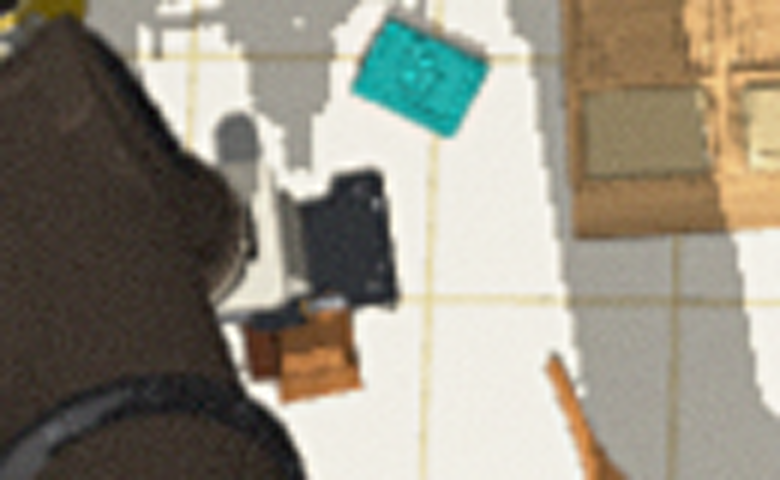

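The knife is lifted and its dark tip shows at crop (238,112), image (199.7,168.7). Next I'll compare the tip position with the prediction and plan the way to the counter touch.

```bash
python3 -c "
from g import *
print(planept((199.2,168.3),'top',.127), proj([.6084,.3077,.128],'top'))
yaw=.073; T=R.from_euler('z',yaw)
tr=lambda x,y,h=.021,z=0: T.apply([x/1000,y/1000,z/1000])+[.6497,.0363,h]
print('tab fits in tray frame',[ (T.inv().apply(np.array([*p,0])-[.6497,.0363,0])*1000).round(1) for p in([.6150,.0819],[.6135,.0811])])
g=tr(-78-102,46); print('grip for tip at tray -78',g)
print(row([g[0]-.06,g[1],.115],tool(yaw)))
"
```

```text
[0.60619923 0.30453192] [[198.2237476  167.59728337]]
tab fits in tray frame [array([-31.3,  48. ,   0. ]), array([-32.8,  47.3,   0. ])]
grip for tip at tray -78 [0.46682438 0.06904915 0.021     ]
([0.896, -1.3324, 0.052], [-0.0001, -0.0002, 0.0154])
```

```bash
python3 -c "
from g import *
for p in((251.5,210),(258,228),(262,250),(268,250),(316,213),(305,213),(235,173)): print(p,planept(p,'top',.006).round(3))
"
```

```text
(251.5, 210) [0.478 0.139]
(258, 228) [0.412 0.113]
(262, 250) [0.333 0.097]
(268, 250) [0.333 0.075]
(316, 213) [ 0.469 -0.098]
(305, 213) [ 0.469 -0.057]
(235, 173) [0.615 0.204]
```

```bash
python3 -c "
from g import *
print(s['position'])
print(row([.47,.16,.14],tool(.12)))
s['position']=np.array([.47,.16,.14]);s['ee_rot']=tool(.12).as_rotvec()
print(row([.44,.03,.085],tool(.073,-.35)))
"
```

```text
[0.50548807 0.28877132 0.12245043]
([0.3786, -0.8062, -0.1158], [-0.0001, -0.0003, 0.008])
([0.3023, -0.8365, 0.3667], [-0.0013, 0.0557, 0.0074])
```

Call:
jog_arm(plan=[{"offset": [0.38, -0.8, -0.12], "fingers": -1, "twist": [0, 0, 0.008]}, {"offset": [0.38, -0.8, -0.12], "fingers": -1, "twist": [0, 0, 0.008]}, {"offset": [0.38, -0.8, -0.12], "fingers": -1, "twist": [0, 0, 0.008]}])

```text
clock: 5.32
position: [0.4686, 0.1564, 0.1406]
ee_rot: [0.179, -3.134, 0.004]
force: [0.3, 0.8, -1.5]
width: 0.213
gripper_force: 45.0
```

Call:
jog_arm(plan=[{"offset": [0.3, -0.84, 0.15], "fingers": -1, "twist": [0, 0.028, 0.0074]}, {"offset": [0.3, -0.84, 0.37], "fingers": -1, "twist": [-0.0013, 0.0557, 0.0074]}, {"offset": [0.3, -0.84, 0.37], "fingers": -1, "twist": [-0.0013, 0.0557, 0.0074]}, {"offset": [0.3, -0.84, 0.37], "fingers": -1, "twist": [-0.0013, 0.0557, 0.0074]}, {"offset": [0.3, -0.84, 0.37], "fingers": -1, "twist": [-0.0013, 0.0557, 0.0074]}])

```text
clock: 5.95
position: [0.4409, 0.0328, 0.0864]
ee_rot: [0.105, -2.792, 0.017]
force: [0.1, -0.2, -0.9]
width: 0.211
gripper_force: 45.0
```

```bash
cat > st.py <<'E'
from g import *
E=(R.from_euler('z',.073).inv()*R.from_rotvec(s["ee_rot"])).as_matrix()
kx=-R.from_rotvec(s["ee_rot"]).as_matrix()[:,0]
print(s["clock"],s["position"].round(4),"F",s["force"].round(2),"M",s["ft_torque"].round(3),"w",round(s["width"],3),"pitch",np.arcsin(kx[2]).round(4),"yaw",np.arctan2(kx[1],kx[0]).round(4))
def G(L=.1,b=0,up=.0013): # tip estimate (blade middle plane)
    M=R.from_rotvec(s["ee_rot"]).as_matrix(); return s["position"]+kx*L-M[:,2]*(up+.062*np.sin(b))
E
python3 -c "
from st import *
print(G())
d=R.from_rotvec(s['ee_rot']).inv().apply([0,0,-1]); print('down',d.round(4), 'per mm',(d*.001/.15).round(5))
"
```

```text
5.95 [0.4409 0.0328 0.0864] F [ 0.1  -0.17 -0.93] M [ 0.076 -0.4   -0.014] w 0.211 pitch -0.3481 yaw 0.0753
[0.53504287 0.03994013 0.05353664]
down [-0.3411 -0.0012  0.94  ] per mm [-2.27e-03 -1.00e-05  6.27e-03]
```

Call:
jog_arm(plan=[{"offset": [-0.05, 0, 0.14], "fingers": -1, "twist": [0, 0, 0]}, {"offset": [-0.0953, 0, 0.2633], "fingers": -1, "twist": [0, 0, 0]}, {"offset": [-0.0953, 0, 0.2633], "fingers": -1, "twist": [0, 0, 0]}, {"offset": [-0.0953, 0, 0.2633], "fingers": -1, "twist": [0, 0, 0]}])

```text
clock: 6.45
position: [0.4411, 0.0319, 0.0449]
ee_rot: [0.104, -2.792, 0.017]
force: [0.0, 0.2, -1.0]
width: 0.21
gripper_force: 45.0
```

Call:
jog_arm(plan=[{"offset": [-0.00227, 0, 0.00627], "fingers": -1, "twist": [0, 0, 0]}, {"offset": [-0.00227, 0, 0.00627], "fingers": -1, "twist": [0, 0, 0]}])

```text
clock: 6.7
position: [0.4409, 0.031, 0.0433]
ee_rot: [0.102, -2.791, 0.018]
force: [-0.1, 0.4, -0.8]
width: 0.215
gripper_force: 45.0
```

Call:
jog_arm(plan=[{"offset": [-0.00227, 0, 0.00627], "fingers": -1, "twist": [0, 0, 0]}, {"offset": [-0.00227, 0, 0.00627], "fingers": -1, "twist": [0, 0, 0]}])

```text
clock: 6.95
position: [0.4405, 0.0307, 0.0418]
ee_rot: [0.101, -2.79, 0.018]
force: [-0.4, -0.9, -1.9]
width: 0.209
gripper_force: 45.0
```

```bash
python3 -c "
from st import *
print(G())"
```

```text
6.95 [0.4405 0.0307 0.0418] F [-0.42 -0.88 -1.91] M [ 0.041 -0.517  0.045] w 0.209 pitch -0.3501 yaw 0.0724
[0.53464948 0.03757391 0.008685  ]
```

```bash
cat > av.py <<'E'
from st import *
def avg(n=5):
    q=[]
    for i in range(n):
        get_image("top"); o=observe(); q.append(np.r_[o["force"],o["ft_torque"],o["position"]*1000])
    q=np.array(q); print("avg",q.mean(0).round(3),"sd",q.std(0).round(2))
E
python3 -c "
from av import *
avg(8)"
```

```text
6.95 [0.4405 0.0307 0.0418] F [-0.42 -0.88 -1.91] M [ 0.041 -0.517  0.045] w 0.209 pitch -0.3501 yaw 0.0724
avg [ 3.19000e-01  1.12000e-01 -5.10000e-01  7.00000e-02 -4.51000e-01
  1.40000e-02  4.40521e+02  3.07690e+01  4.17490e+01] sd [0.38 0.71 0.62 0.03 0.02 0.03 0.02 0.02 0.01]
```

Call:
jog_arm(plan=[{"offset": [-0.00227, 0, 0.00627], "fingers": -1, "twist": [0, 0, 0]}, {"offset": [-0.00227, 0, 0.00627], "fingers": -1, "twist": [0, 0, 0]}, {"offset": [-0.00227, 0, 0.00627], "fingers": -1, "twist": [0, 0, 0]}])

```text
clock: 7.72
position: [0.4405, 0.0308, 0.0408]
ee_rot: [0.101, -2.79, 0.018]
force: [0.9, 0.1, 0.0]
width: 0.214
gripper_force: 45.0
```

Call:
jog_arm(plan=[{"offset": [-0.00227, 0, 0.00627], "fingers": -1, "twist": [0, 0, 0]}, {"offset": [-0.00227, 0, 0.00627], "fingers": -1, "twist": [0, 0, 0]}, {"offset": [-0.00227, 0, 0.00627], "fingers": -1, "twist": [0, 0, 0]}])

```text
clock: 8.1
position: [0.4405, 0.0308, 0.0398]
ee_rot: [0.101, -2.79, 0.018]
force: [0.4, -0.4, -1.2]
width: 0.214
gripper_force: 45.0
```

```bash
python3 -c "
from av import *
avg(4)"
```

```text
8.1 [0.4405 0.0308 0.0398] F [ 0.37 -0.44 -1.18] M [ 0.052 -0.484  0.026] w 0.214 pitch -0.35 yaw 0.0726
avg [ 1.84000e-01  2.35000e-01 -9.82000e-01  1.04000e-01 -4.36000e-01
  1.40000e-02  4.40546e+02  3.07990e+01  3.97830e+01] sd [0.18 0.45 0.68 0.02 0.03 0.03 0.01 0.01 0.01]
```

Call:
jog_arm(plan=[{"offset": [-0.00227, 0, 0.00627], "fingers": -1, "twist": [0, 0, 0]}, {"offset": [-0.00227, 0, 0.00627], "fingers": -1, "twist": [0, 0, 0]}, {"offset": [-0.00227, 0, 0.00627], "fingers": -1, "twist": [0, 0, 0]}])

```text
clock: 8.68
position: [0.4405, 0.0308, 0.0387]
ee_rot: [0.101, -2.79, 0.018]
force: [-0.1, -0.3, -1.6]
width: 0.216
gripper_force: 45.0
```

Call:
jog_arm(plan=[{"offset": [-0.00227, 0, 0.00627], "fingers": -1, "twist": [0, 0, 0]}, {"offset": [-0.00227, 0, 0.00627], "fingers": -1, "twist": [0, 0, 0]}, {"offset": [-0.00227, 0, 0.00627], "fingers": -1, "twist": [0, 0, 0]}])

```text
clock: 9.05
position: [0.4406, 0.0308, 0.0378]
ee_rot: [0.101, -2.79, 0.018]
force: [-0.2, -0.6, -1.0]
width: 0.214
gripper_force: 45.0
```

```bash
python3 -c "
from av import *
avg(4)"
```

```text
9.05 [0.4406 0.0308 0.0378] F [-0.17 -0.57 -1.04] M [ 0.064 -0.461  0.035] w 0.214 pitch -0.3499 yaw 0.0726
avg [-9.00000e-02 -1.75000e-01 -2.59000e-01  5.60000e-02 -4.19000e-01
  1.30000e-02  4.40547e+02  3.07950e+01  3.77990e+01] sd [0.21 0.54 0.36 0.03 0.04 0.02 0.02 0.02 0.  ]
```

Call:
jog_arm(plan=[{"offset": [-0.00227, 0, 0.00627], "fingers": -1, "twist": [0, 0, 0]}, {"offset": [-0.00227, 0, 0.00627], "fingers": -1, "twist": [0, 0, 0]}, {"offset": [-0.00227, 0, 0.00627], "fingers": -1, "twist": [0, 0, 0]}])

```text
clock: 9.62
position: [0.4404, 0.0308, 0.0369]
ee_rot: [0.101, -2.79, 0.018]
force: [-1.4, -0.4, 2.7]
width: 0.216
gripper_force: 45.0
```

Call:
jog_arm(plan=[{"offset": [-0.00227, 0, 0.00627], "fingers": -1, "twist": [0, 0, 0]}, {"offset": [-0.00227, 0, 0.00627], "fingers": -1, "twist": [0, 0, 0]}, {"offset": [-0.00227, 0, 0.00627], "fingers": -1, "twist": [0, 0, 0]}])

```text
clock: 10.0
position: [0.4401, 0.0307, 0.0359]
ee_rot: [0.101, -2.789, 0.018]
force: [-2.3, 0.2, 4.6]
width: 0.214
gripper_force: 45.0
```

```bash
python3 -c "
from av import *
avg(4)"
```

```text
10.0 [0.4401 0.0307 0.0359] F [-2.33  0.19  4.65] M [-0.011  0.089 -0.024] w 0.214 pitch -0.3508 yaw 0.0725
avg [-3.04500e+00 -3.00000e-03  5.14500e+00 -3.80000e-02  7.70000e-02
  1.00000e-02  4.40123e+02  3.06860e+01  3.58680e+01] sd [0.08 0.11 0.39 0.01 0.01 0.01 0.03 0.   0.  ]
```

The counter touch came at TCP z of about 0.0379. That means the blade tip sits about 3.5 mm below the handle line, a downward bend of about 0.06 rad. Next I'll feel for the board with the blade almost flat.

```bash
cat > plan.py <<'E'
from st import *
TR=dict(x=.6497,y=.0363,yaw=.073)
def tcp(tx,ty,pitch,z=None,L=.1,b=-.06,tipz=None,yaw=None):
    """TCP position for tip at tray (tx,ty) mm; z = world TCP height, or tipz = world height of tip mid-plane"""
    yaw=TR["yaw"] if yaw is None else yaw
    Rt=tool(yaw,pitch); M=Rt.as_matrix(); d=-M[:,0]*L-M[:,2]*(.0013+.062*np.sin(b))
    t=R.from_euler("z",TR["yaw"]).apply([tx/1000,ty/1000,0])+[TR["x"],TR["y"],0]
    p=t-d; p[2]=z if z is not None else tipz-d[2]
    return p,Rt
E
python3 -c "
from plan import *
up=np.array([0,0,.03])
print('up',row(s['position']+up))
p,Rt=tcp(-77,46.5,.03,z=.060); print(p,row(p,Rt))
p,Rt=tcp(-77,46.5,.03,z=.038); print(p,row(p,Rt))
"
```

```text
10.2 [0.4401 0.0307 0.0359] F [-2.96 -0.01  4.76] M [-0.044  0.084 -0.003] w 0.214 pitch -0.3508 yaw 0.0725
up ([0.0687, -0.0, -0.1878], [0.0, 0.0, 0.0])
[0.46975247 0.06976462 0.06      ] ([-0.1476, 0.2455, -0.2253], [-0.0, -0.0606, -0.0001])
[0.46975247 0.06976462 0.038     ] ([-0.198, 0.2456, -0.0876], [-0.0, -0.0606, -0.0001])
```

Call:
jog_arm(plan=[{"offset": [0.07, 0, -0.19], "fingers": -1, "twist": [0, 0, 0]}, {"offset": [0.0, 0.1, -0.25], "fingers": -1, "twist": [0, -0.03, 0]}, {"offset": [-0.147, 0.2455, -0.225], "fingers": -1, "twist": [0, -0.0606, 0]}, {"offset": [-0.147, 0.2455, -0.225], "fingers": -1, "twist": [0, -0.0606, 0]}, {"offset": [-0.147, 0.2455, -0.225], "fingers": -1, "twist": [0, -0.0606, 0]}, {"offset": [-0.198, 0.2456, -0.088], "fingers": -1, "twist": [0, -0.0606, 0]}, {"offset": [-0.198, 0.2456, -0.088], "fingers": -1, "twist": [0, -0.0606, 0]}, {"offset": [-0.198, 0.2456, -0.088], "fingers": -1, "twist": [0, -0.0606, 0]}])

```text
clock: 11.2
position: [0.4706, 0.0693, 0.0381]
ee_rot: [-0.112, 3.11, 0.001]
force: [-0.0, 0.0, -0.5]
width: 0.214
gripper_force: 45.0
```

```bash
python3 -c "
from plan import *
from av import avg
avg(3)
print(G(.1,-.06))
im=get_image('top');cv2.imwrite('pics/t3.png',cv2.resize(im[140:240,205:325,::-1],None,fx=6,fy=6,interpolation=2))
d=R.from_rotvec(s['ee_rot']).inv().apply([0,0,-1]); print('per mm',(d*.001/.15).round(5))
print(proj(G(.1,-.06),'top'))
"
```

```text
11.2 [0.4706 0.0693 0.0381] F [-0.    0.05 -0.45] M [ 0.021  0.067 -0.017] w 0.214 pitch 0.0296 yaw 0.0717
avg [-1.36000e-01  3.88000e-01 -1.22300e+00  3.00000e-02  5.80000e-02
 -1.80000e-02  4.70684e+02  6.96290e+01  3.84080e+01] sd [0.32 0.11 0.48 0.02 0.01 0.03 0.02 0.11 0.06]
[0.57036862 0.07650554 0.03865335]
per mm [0.0002  0.      0.00666]
[[268.258869   183.72279709]]
```

View pics/t3.png

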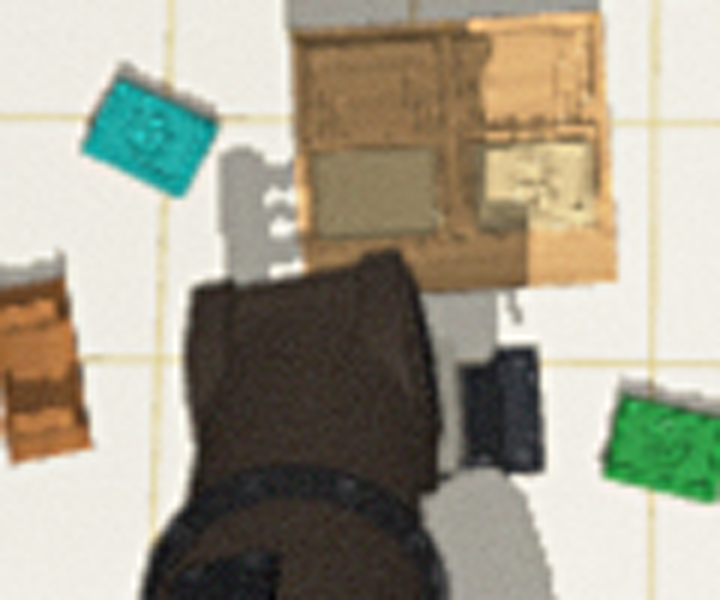

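Call:
jog_arm(plan=[{"offset": [0.0004, 0, 0.0133], "fingers": -1, "twist": [0, 0, 0]}, {"offset": [0.0008, 0, 0.0266], "fingers": -1, "twist": [0, 0, 0]}, {"offset": [0.001, 0, 0.0333], "fingers": -1, "twist": [0, 0, 0]}, {"offset": [0.001, 0, 0.0333], "fingers": -1, "twist": [0, 0, 0]}])

```text
clock: 11.9
position: [0.4701, 0.0699, 0.0329]
ee_rot: [-0.113, 3.109, 0.002]
force: [0.1, -0.2, -0.5]
width: 0.215
gripper_force: 45.0
```

Call:
jog_arm(plan=[{"offset": [0, 0, 0.005], "fingers": -1, "twist": [0, 0, 0]}, {"offset": [0, 0, 0.005], "fingers": -1, "twist": [0, 0, 0]}])

```text
clock: 12.15
position: [0.4702, 0.0699, 0.0322]
ee_rot: [-0.113, 3.109, 0.002]
force: [-0.1, 0.2, -0.9]
width: 0.214
gripper_force: 45.0
```

```bash
python3 -c "
from av import *
avg(3)"
```

```text
12.15 [0.4702 0.0699 0.0322] F [-0.1   0.2  -0.87] M [ 0.039  0.053 -0.016] w 0.214 pitch 0.0307 yaw 0.0726
avg [ 1.59000e-01 -6.70000e-02 -1.68600e+00  1.60000e-02  7.90000e-02
  2.50000e-02  4.70222e+02  6.99030e+01  3.22430e+01] sd [0.14 0.67 0.32 0.02 0.02 0.02 0.02 0.01 0.02]
```

Call:
jog_arm(plan=[{"offset": [0, 0, 0.005], "fingers": -1, "twist": [0, 0, 0]}, {"offset": [0, 0, 0.005], "fingers": -1, "twist": [0, 0, 0]}])

```text
clock: 12.55
position: [0.4702, 0.0699, 0.0314]
ee_rot: [-0.113, 3.109, 0.002]
force: [-0.6, 1.1, -0.5]
width: 0.213
gripper_force: 45.0
```

```bash
python3 -c "
from av import *
avg(3)"
```

```text
12.55 [0.4702 0.0699 0.0314] F [-0.56  1.13 -0.45] M [0.036 0.048 0.007] w 0.213 pitch 0.0306 yaw 0.0726
avg [-1.95000e-01  2.16000e-01 -1.29600e+00  3.70000e-02  6.40000e-02
 -8.00000e-03  4.70227e+02  6.98900e+01  3.14690e+01] sd [0.29 0.54 0.34 0.03 0.02 0.01 0.   0.01 0.01]
```

Call:
jog_arm(plan=[{"offset": [0, 0, 0.005], "fingers": -1, "twist": [0, 0, 0]}, {"offset": [0, 0, 0.005], "fingers": -1, "twist": [0, 0, 0]}])

```text
clock: 12.95
position: [0.4702, 0.0699, 0.0307]
ee_rot: [-0.113, 3.109, 0.002]
force: [-1.0, 0.5, 0.0]
width: 0.213
gripper_force: 45.0
```

```bash
python3 -c "
from av import *
avg(3)"
```

```text
12.95 [0.4702 0.0699 0.0307] F [-1.01  0.46  0.01] M [0.026 0.061 0.045] w 0.213 pitch 0.0307 yaw 0.0726
avg [ 4.46000e-01 -4.61000e-01 -6.61000e-01  4.50000e-02  5.40000e-02
  4.60000e-02  4.70252e+02  6.98920e+01  3.07290e+01] sd [0.57 0.37 0.37 0.02 0.01 0.03 0.   0.01 0.01]
```

Call:
jog_arm(plan=[{"offset": [0, 0, 0.005], "fingers": -1, "twist": [0, 0, 0]}, {"offset": [0, 0, 0.005], "fingers": -1, "twist": [0, 0, 0]}])

```text
clock: 13.35
position: [0.4703, 0.0699, 0.0299]
ee_rot: [-0.113, 3.109, 0.002]
force: [-0.3, -0.3, -1.1]
width: 0.216
gripper_force: 45.0
```

```bash
python3 -c "
from av import *
avg(3)"
```

```text
13.35 [0.4703 0.0699 0.0299] F [-0.25 -0.26 -1.09] M [0.06  0.037 0.004] w 0.216 pitch 0.0307 yaw 0.0726
avg [ 2.90000e-02 -5.00000e-02 -9.55000e-01  2.90000e-02  5.50000e-02
 -1.90000e-02  4.70277e+02  6.98890e+01  2.99840e+01] sd [0.37 0.27 0.73 0.04 0.01 0.03 0.02 0.01 0.01]
```

Call:
jog_arm(plan=[{"offset": [0, 0, 0.004], "fingers": -1, "twist": [0, 0, 0]}, {"offset": [0, 0, 0.004], "fingers": -1, "twist": [0, 0, 0]}])

```text
clock: 13.75
position: [0.4703, 0.0699, 0.0294]
ee_rot: [-0.113, 3.109, 0.002]
force: [0.8, -0.7, -0.7]
width: 0.219
gripper_force: 45.0
```

```bash
python3 -c "
from av import *
avg(3)"
```

```text
13.75 [0.4703 0.0699 0.0294] F [ 0.83 -0.7  -0.75] M [ 0.105  0.069 -0.018] w 0.219 pitch 0.0308 yaw 0.0726
avg [ 4.22000e-01 -2.82000e-01 -1.23700e+00  4.40000e-02  5.80000e-02
 -2.30000e-02  4.70323e+02  6.99160e+01  2.93960e+01] sd [0.34 0.36 0.27 0.04 0.03 0.01 0.   0.01 0.01]
```

Call:
jog_arm(plan=[{"offset": [0, 0, 0.004], "fingers": -1, "twist": [0, 0, 0]}, {"offset": [0, 0, 0.004], "fingers": -1, "twist": [0, 0, 0]}])

```text
clock: 14.15
position: [0.4703, 0.0699, 0.0288]
ee_rot: [-0.113, 3.109, 0.002]
force: [0.2, 0.4, 1.2]
width: 0.215
gripper_force: 45.0
```

```bash
python3 -c "
from av import *
avg(3)"
```

```text
14.15 [0.4703 0.0699 0.0288] F [0.23 0.38 1.18] M [0.    0.043 0.006] w 0.215 pitch 0.0308 yaw 0.0726
avg [-8.38000e-01 -2.05000e-01  9.39000e-01  5.10000e-02  5.00000e-03
  1.00000e-03  4.70335e+02  6.98970e+01  2.88340e+01] sd [0.24 0.11 0.3  0.03 0.04 0.02 0.02 0.01 0.01]
```

Call:
jog_arm(plan=[{"offset": [0, 0, 0.004], "fingers": -1, "twist": [0, 0, 0]}, {"offset": [0, 0, 0.004], "fingers": -1, "twist": [0, 0, 0]}])

```text
clock: 14.55
position: [0.4703, 0.0699, 0.0282]
ee_rot: [-0.113, 3.109, 0.002]
force: [-1.1, -0.7, 3.3]
width: 0.212
gripper_force: 45.0
```

```bash
python3 -c "
from av import *
avg(3)"
```

```text
14.55 [0.4703 0.0699 0.0282] F [-1.14 -0.74  3.28] M [ 0.026 -0.008  0.027] w 0.212 pitch 0.0308 yaw 0.0726
avg [-1.15200e+00  4.17000e-01  2.65100e+00  3.70000e-02  4.00000e-02
 -3.10000e-02  4.70331e+02  6.99120e+01  2.82420e+01] sd [0.63 0.16 0.22 0.01 0.02 0.04 0.   0.01 0.  ]
```

The board is felt at TCP z of about 0.0292, so its top is at about 0.029, in line with 26–32 mm. I'll back off to a light touch and slide in.

Call:
jog_arm(plan=[{"offset": [0, 0, -0.0055], "fingers": -1, "twist": [0, 0, 0]}, {"offset": [-0.025, 0, -0.0047], "fingers": -1, "twist": [0, 0, 0]}, {"offset": [-0.05, 0, -0.004], "fingers": -1, "twist": [0, 0, 0]}, {"offset": [-0.075, 0, -0.0033], "fingers": -1, "twist": [0, 0, 0]}, {"offset": [-0.1, 0, -0.0025], "fingers": -1, "twist": [0, 0, 0]}, {"offset": [-0.125, 0, -0.0017], "fingers": -1, "twist": [0, 0, 0]}, {"offset": [-0.147, 0, -0.001], "fingers": -1, "twist": [0, 0, 0]}, {"offset": [-0.147, 0, -0.001], "fingers": -1, "twist": [0, 0, 0]}])

```text
clock: 15.7
position: [0.4929, 0.0716, 0.0291]
ee_rot: [-0.113, 3.108, 0.002]
force: [0.5, -0.7, 0.1]
width: 0.214
gripper_force: 45.0
```

```bash
python3 -c "
from plan import *
from av import avg
avg(3)
print((R.from_euler('z',.073).inv().apply(G(.1,-.06)-[.6497,.0363,.021])*1000).round(1))
o=landmark_of('tablet_centre','top');print([(e['conf'],e['at'][1]*640,e['at'][0]*400) for e in o])
"
```

```text
15.7 [0.4929 0.0716 0.0291] F [ 0.48 -0.67  0.09] M [ 0.083 -0.157  0.012] w 0.214 pitch 0.0315 yaw 0.0726
avg [ 4.99000e-01  1.22000e-01 -2.65000e-01  3.60000e-02 -1.35000e-01
 -1.50000e-02  4.92591e+02  7.15210e+01  2.90680e+01] sd [0.28 0.62 0.67 0.03 0.02 0.01 0.09 0.01 0.  ]
[-53.8  46.6   8.8]
[(0.49, 267.584, 172.32)]
```

Call:
jog_arm(plan=[{"offset": [-0.025, 0, 0.0008], "fingers": -1, "twist": [0, 0, 0]}, {"offset": [-0.05, 0, 0.0016], "fingers": -1, "twist": [0, 0, 0]}, {"offset": [-0.075, 0, 0.0024], "fingers": -1, "twist": [0, 0, 0]}, {"offset": [-0.095, 0, 0.003], "fingers": -1, "twist": [0, 0, 0]}, {"offset": [-0.095, 0, 0.003], "fingers": -1, "twist": [0, 0, 0]}])

```text
clock: 16.52
position: [0.5071, 0.0726, 0.029]
ee_rot: [-0.113, 3.108, 0.002]
force: [0.2, 0.0, 0.5]
width: 0.216
gripper_force: 45.0
```

```bash
python3 -c "
from plan import *
from av import avg
avg(3)
print((R.from_euler('z',.073).inv().apply(G(.1,-.06)-[.6497,.0363,.021])*1000).round(1))
P=np.array([-4.,12.]) # pivot, tray x,z mm
r=np.hypot(-40-P[0],0)
for ph,pt in((5,.03),(12,.05),(20,.08),(28,.1),(36,.12),(44,.14),(52,.16),(60,.18),(68,.2),(76,.22),(84,.22),(92,.22)):
    a=np.radians(ph); rr=35.5-ph*.05
    tx=P[0]-rr*np.cos(a)-1*np.sin(a); tz=P[1]+rr*np.sin(a)-2*np.cos(a)
    p,Rt=tcp(tx,46.6,pt,tipz=.021+tz/1000)
    print(ph,tx.round(1),tz.round(1),p.round(4),row(p,Rt))
"
```

```text
16.525 [0.5071 0.0726 0.029 ] F [0.21 0.02 0.45] M [ 0.082 -0.203 -0.023] w 0.216 pitch 0.0314 yaw 0.0725
avg [ 7.6000e-01  2.9600e-01 -5.5500e-01  3.6000e-02 -1.5600e-01  3.4000e-02
  5.0684e+02  7.2561e+01  2.9056e+01] sd [0.58 0.36 0.45 0.02 0.01 0.03 0.11 0.02 0.01]
[-39.6  46.5   8.8]
5 -39.2 13.1 [0.5074 0.0726 0.0335] ([-0.0033, 0.0002, -0.0296], [0.0, 0.0002, -0.0001])
12 -38.3 17.3 [0.5083 0.0727 0.0357] ([-0.0097, 0.0002, -0.0442], [0.0, -0.003, -0.0001])
20 -36.8 21.9 [0.51   0.0728 0.0373] ([-0.0214, 0.0002, -0.0546], [-0.0, -0.0077, -0.0001])
28 -34.6 26.2 [0.5123 0.073  0.0397] ([-0.0373, 0.0002, -0.0697], [-0.0, -0.0109, -0.0001])
36 -31.9 30.2 [0.5152 0.0732 0.0416] ([-0.0571, 0.0003, -0.0821], [-0.0, -0.0141, -0.0001])
44 -28.6 33.7 [0.5186 0.0734 0.0431] ([-0.0801, 0.0003, -0.0915], [-0.0, -0.0173, -0.0001])
52 -25.0 36.7 [0.5225 0.0737 0.0441] ([-0.106, 0.0003, -0.0974], [-0.0, -0.0205, -0.0001])
60 -21.1 39.1 [0.5267 0.074  0.0446] ([-0.1342, 0.0003, -0.0997], [-0.0, -0.0236, -0.0001])
68 -17.0 41.0 [0.5312 0.0744 0.0445] ([-0.1642, 0.0003, -0.098], [-0.0, -0.0268, -0.0001])
76 -12.6 42.3 [0.5358 0.0747 0.0438] ([-0.1952, 0.0003, -0.0924], [-0.0, -0.03, -0.0001])
84 -8.3 42.9 [0.5402 0.075  0.0445] ([-0.2245, 0.0003, -0.0957], [-0.0, -0.03, -0.0001])
92 -3.9 43.0 [0.5445 0.0753 0.0445] ([-0.2535, 0.0004, -0.095], [-0.0, -0.03, -0.0001])
```

The blade is about 20 mm under the tablet's front edge, with no resistance. Next is the lever path. I'm keeping the pitch nearly level so the fingers stay clear of the board.

```bash
python3 -c "
from plan import *
for tx,tz in [(-39.5,13),(-38.5,18),(-37,23),(-35,28),(-32,33),(-28.5,37),(-25,40),(-21,42.5),(-17,44.5),(-13,46),(-9,47),(-5,47.5),(-1,47),(3,46)]:
    p,Rt=tcp(tx,46.5,.03,tipz=.021+tz/1000)
    print(tx,tz,row(p,Rt)[0])
"
```

```text
16.675 [0.5067 0.0725 0.0291] F [-0.06  0.04 -0.88] M [ 0.018 -0.149  0.071] w 0.213 pitch 0.0312 yaw 0.0726
-39.5 13 [-0.0038, -0.0005, -0.029]
-38.5 18 [-0.0115, -0.0005, -0.0621]
-37 23 [-0.0225, -0.0005, -0.0951]
-35 28 [-0.0369, -0.0005, -0.128]
-32 33 [-0.0579, -0.0005, -0.1607]
-28.5 37 [-0.082, -0.0005, -0.1866]
-25 40 [-0.106, -0.0005, -0.2059]
-21 42.5 [-0.1332, -0.0005, -0.2217]
-17 44.5 [-0.1602, -0.0004, -0.2342]
-13 46 [-0.1872, -0.0004, -0.2434]
-9 47 [-0.214, -0.0004, -0.2492]
-5 47.5 [-0.2408, -0.0004, -0.2517]
-1 47 [-0.2674, -0.0004, -0.2476]
3 46 [-0.2938, -0.0004, -0.2401]
```

First half of the lift, then a look.

Call:
jog_arm(plan=[{"offset": [-0.002, 0, -0.015], "fingers": -1, "twist": [0, 0, 0]}, {"offset": [-0.004, 0, -0.029], "fingers": -1, "twist": [0, 0, 0]}, {"offset": [-0.007, 0, -0.045], "fingers": -1, "twist": [0, 0, 0]}, {"offset": [-0.0115, 0, -0.062], "fingers": -1, "twist": [0, 0, 0]}, {"offset": [-0.017, 0, -0.078], "fingers": -1, "twist": [0, 0, 0]}, {"offset": [-0.0225, 0, -0.095], "fingers": -1, "twist": [0, 0, 0]}, {"offset": [-0.029, 0, -0.111], "fingers": -1, "twist": [0, 0, 0]}, {"offset": [-0.037, 0, -0.128], "fingers": -1, "twist": [0, 0, 0]}, {"offset": [-0.047, 0, -0.145], "fingers": -1, "twist": [0, 0, 0]}, {"offset": [-0.058, 0, -0.161], "fingers": -1, "twist": [0, 0, 0]}, {"offset": [-0.058, 0, -0.161], "fingers": -1, "twist": [0, 0, 0]}])

```text
clock: 18.05
position: [0.5148, 0.0732, 0.0536]
ee_rot: [-0.113, 3.108, 0.002]
force: [-0.6, 1.0, -1.0]
width: 0.214
gripper_force: 45.0
```

```bash
python3 -c "
from plan import *
from av import avg
avg(2)
print((R.from_euler('z',.073).inv().apply(G(.1,-.06)-[.6497,.0363,.021])*1000).round(1))
a=get_image('side')[160:235,260:380,::-1]; b=get_image('top')[140:215,220:320,::-1]
f=lambda x:cv2.resize(x,(400,int(x.shape[0]*400/x.shape[1])),interpolation=2)[:250]
cv2.imwrite('pics/l1.png',np.hstack([f(a),f(b)]))
"
```

```text
18.05 [0.5148 0.0732 0.0536] F [-0.6   1.04 -1.04] M [-0.03   0.164 -0.018] w 0.214 pitch 0.0313 yaw 0.0726
avg [-6.91000e-01  6.63000e-01 -2.33400e+00 -1.00000e-03  1.48000e-01
  8.00000e-03  5.14578e+02  7.31040e+01  5.34660e+01] sd [0.37 0.25 0.49 0.02 0.03 0.03 0.04 0.   0.03]
[-31.8  46.6  33.4]
```

View pics/l1.png

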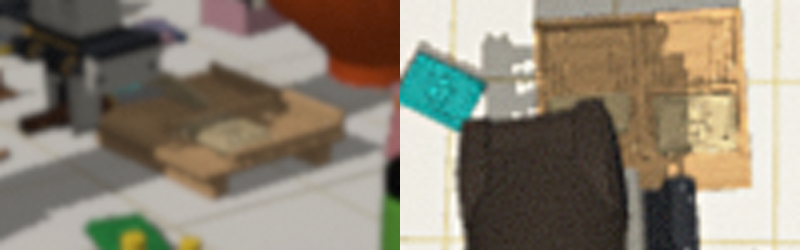

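The tablet is tilted up on the blade at (190,95) in the left half, with its far edge at the divider. I'll continue.

Call:
jog_arm(plan=[{"offset": [-0.012, 0, -0.014], "fingers": -1, "twist": [0, 0, 0]}, {"offset": [-0.024, 0, -0.026], "fingers": -1, "twist": [0, 0, 0]}, {"offset": [-0.036, 0, -0.036], "fingers": -1, "twist": [0, 0, 0]}, {"offset": [-0.048, 0, -0.045], "fingers": -1, "twist": [0, 0, 0]}, {"offset": [-0.061, 0, -0.053], "fingers": -1, "twist": [0, 0, 0]}, {"offset": [-0.075, 0, -0.061], "fingers": -1, "twist": [0, 0, 0]}, {"offset": [-0.088, 0, -0.067], "fingers": -1, "twist": [0, 0, 0]}, {"offset": [-0.102, 0, -0.073], "fingers": -1, "twist": [0, 0, 0]}, {"offset": [-0.115, 0, -0.078], "fingers": -1, "twist": [0, 0, 0]}, {"offset": [-0.129, 0, -0.082], "fingers": -1, "twist": [0, 0, 0]}, {"offset": [-0.129, 0, -0.082], "fingers": -1, "twist": [0, 0, 0]}])

```text
clock: 19.62
position: [0.5336, 0.0745, 0.0664]
ee_rot: [-0.113, 3.108, 0.002]
force: [-1.0, -0.3, -0.7]
width: 0.215
gripper_force: 45.0
```

```bash
cat > look.py <<'E'
from plan import *
from av import avg
import sys
avg(2)
print((R.from_euler('z',.073).inv().apply(G(.1,-.06)-[.6497,.0363,.021])*1000).round(1))
a=get_image('side')[160:235,260:380,::-1]; b=get_image('top')[140:215,220:320,::-1]
f=lambda x:cv2.resize(x,(400,int(x.shape[0]*400/x.shape[1])),interpolation=2)[:250]
cv2.imwrite(f'pics/{sys.argv[1]}.png',np.hstack([f(a),f(b)]))
for n in('tablet_centre','tablet_other_centre'): print(n,[(round(e['conf'],2),round(e['at'][1]*640,1),round(e['at'][0]*400,1)) for e in landmark_of(n,'top')],[(round(e['conf'],2),round(e['at'][1]*640,1),round(e['at'][0]*400,1)) for e in landmark_of(n,'side')])
E
python3 look.py l2
```

```text
19.625 [0.5336 0.0745 0.0664] F [-0.99 -0.28 -0.7 ] M [ 0.083  0.05  -0.008] w 0.215 pitch 0.0311 yaw 0.0726
avg [ 5.80000e-02  3.55000e-01 -7.02000e-01 -2.10000e-02  6.50000e-02
  1.10000e-02  5.33391e+02  7.44730e+01  6.62730e+01] sd [0.05 0.05 0.26 0.03 0.01 0.01 0.04 0.01 0.01]
[-12.9  46.6  46.1]
tablet_centre [(0.6, 266.7, 162.2), (0.44, 277.7, 164.0)] [(0.53, 313.8, 181.1), (0.27, 326.1, 199.9)]
tablet_other_centre [(0.71, 422.8, 166.2), (0.56, 317.7, 213.5), (0.55, 265.8, 164.0), (0.48, 227.2, 165.8)] [(0.97, 458.3, 267.4), (0.76, 297.7, 229.3), (0.64, 328.2, 200.3)]
```

Call:
jog_arm(plan=[{"offset": [-0.013, 0, -0.003], "fingers": -1, "twist": [0, 0, 0]}, {"offset": [-0.027, 0, -0.006], "fingers": -1, "twist": [0, 0, 0]}, {"offset": [-0.04, 0, -0.007], "fingers": -1, "twist": [0, 0, 0]}, {"offset": [-0.054, 0, -0.009], "fingers": -1, "twist": [0, 0, 0]}, {"offset": [-0.067, 0, -0.007], "fingers": -1, "twist": [0, 0, 0]}, {"offset": [-0.08, 0, -0.005], "fingers": -1, "twist": [0, 0, 0]}, {"offset": [-0.08, 0, -0.005], "fingers": -1, "twist": [0, 0, 0]}])

```text
clock: 20.9
position: [0.5455, 0.0754, 0.0674]
ee_rot: [-0.113, 3.109, 0.002]
force: [0.6, 0.2, -0.5]
width: 0.216
gripper_force: 45.0
```

```bash
python3 look.py l3
```

```text
20.9 [0.5455 0.0754 0.0674] F [ 0.59  0.15 -0.48] M [ 0.088  0.041 -0.005] w 0.216 pitch 0.0308 yaw 0.0726
avg [-5.55000e-01  4.58000e-01 -7.99000e-01  6.40000e-02  4.20000e-02
 -8.00000e-03  5.45287e+02  7.53700e+01  6.73830e+01] sd [0.02 0.31 0.07 0.02 0.02 0.04 0.02 0.01 0.02]
[-1.1 46.5 47. ]
tablet_centre [(0.54, 265.1, 155.3)] [(0.53, 322.9, 186.1)]
tablet_other_centre [(0.74, 294.8, 170.0), (0.57, 316.3, 213.2), (0.56, 228.7, 162.4), (0.52, 422.0, 165.2)] [(0.85, 455.6, 267.1), (0.67, 297.6, 230.1), (0.61, 326.3, 200.4)]
```

View pics/l3.png

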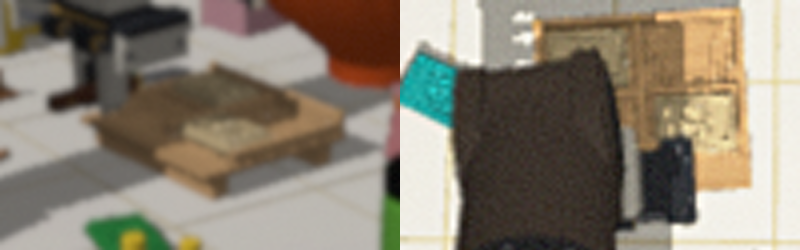

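The tablet has gone over. It lies moulded face up in the back place at (590,60) in the right half, and the other tablet is untouched. I'll withdraw a little and measure whether its near edge is still on the divider.

```bash
python3 -c "
from plan import *
iv=lambda p,z:(R.from_euler('z',.073).inv().apply(np.r_[p,z]-[.6497,.0363,.021])*1000).round(1)
print('other ref', iv(planept((294.8,170.0),'top',.046),.046))
print('now',iv(planept((265.1,155.3),'top',.046),.046))
print('tri',iv(*(lambda x:(x[:2],x[2]))(tri(dict(top=(265.1,155.3),side=(322.9,186.1))).x)))
for tx,tz in ((-12,44),(-25,44),(-25,24)):
  p,Rt=tcp(tx,46.5,-.10,tipz=.021+tz/1000); print(tx,tz,p,row(p,Rt))
"
```

```text
21.3 [0.5453 0.0754 0.0674] F [ 0.2   0.04 -1.66] M [0.047 0.015 0.012] w 0.216 pitch 0.0308 yaw 0.0726
other ref [-33.3 -53.   25. ]
now [27.9 51.5 25. ]
tri [31.  51.4 17. ]
-12 44 [0.53534579 0.07456146 0.07738903] ([0.0644, -0.0006, -0.0683], [0.0, 0.0208, -0.0001])
-25 44 [0.52238041 0.0736133  0.07738903] ([0.151, -0.0006, -0.071], [0.0, 0.0208, -0.0001])
-25 24 [0.52238041 0.0736133  0.05738903] ([0.1551, -0.0006, 0.0623], [0.0, 0.0208, -0.0001])
```

The centre is at about tray x = 28–31, so the near edge is probably still at the divider. I'll back off, lower the tip and push it on gently.

Call:
jog_arm(plan=[{"offset": [0.064, 0, -0.068], "fingers": -1, "twist": [0, 0.0208, 0]}, {"offset": [0.151, 0, -0.071], "fingers": -1, "twist": [0, 0.0208, 0]}, {"offset": [0.151, 0, -0.071], "fingers": -1, "twist": [0, 0.0208, 0]}, {"offset": [0.153, 0, 0], "fingers": -1, "twist": [0, 0.0208, 0]}, {"offset": [0.155, 0, 0.0756], "fingers": -1, "twist": [0, 0.0208, 0]}, {"offset": [0.155, 0, 0.0756], "fingers": -1, "twist": [0, 0.0208, 0]}, {"offset": [0.155, 0, 0.0756], "fingers": -1, "twist": [0, 0.0208, 0]}])

```text
clock: 22.18
position: [0.5225, 0.0737, 0.0552]
ee_rot: [0.11, -3.039, 0.006]
force: [0.3, -0.1, -1.2]
width: 0.214
gripper_force: 45.0
```

```bash
python3 look.py l4; python3 -c "
from plan import *
for tx in (-5,3,6): 
  p,Rt=tcp(tx,46.5,-.10,tipz=.043); print(tx,row(p,Rt))"
```

```text
22.175 [0.5225 0.0737 0.0552] F [ 0.32 -0.11 -1.21] M [ 0.076 -0.1   -0.031] w 0.214 pitch -0.1002 yaw 0.0726
avg [ 1.44000e-01 -1.29000e-01 -1.16000e+00  3.50000e-02 -1.35000e-01
  8.00000e-03  5.22689e+02  7.37030e+01  5.54460e+01] sd [0.02 0.01 0.34 0.01 0.03 0.01 0.04 0.02 0.06]
[-24.9  46.5  21.7]
tablet_centre [(0.61, 267.2, 155.7)] [(0.47, 323.6, 186.5), (0.22, 327.4, 199.0)]
tablet_other_centre [(0.87, 315.4, 216.8), (0.73, 420.4, 161.5), (0.69, 226.5, 164.7), (0.6, 295.1, 168.4)] [(0.78, 298.7, 230.9), (0.77, 457.4, 269.4), (0.76, 328.3, 204.2)]
22.575 [0.5226 0.0737 0.0555] F [-0.33  0.38 -1.26] M [-0.038 -0.14  -0.021] w 0.215 pitch -0.0996 yaw 0.0727
-5 ([-0.1312, -0.0005, -0.0123], [0.0, 0.0001, -0.0001])
3 ([-0.1843, -0.0005, -0.0176], [0.0, 0.0001, -0.0001])
6 ([-0.2042, -0.0005, -0.0196], [0.0, 0.0001, -0.0001])
```

Call:
jog_arm(plan=[{"offset": [-0.04, 0, -0.004], "fingers": -1, "twist": [0, 0, 0]}, {"offset": [-0.08, 0, -0.008], "fingers": -1, "twist": [0, 0, 0]}, {"offset": [-0.11, 0, -0.011], "fingers": -1, "twist": [0, 0, 0]}, {"offset": [-0.131, 0, -0.0125], "fingers": -1, "twist": [0, 0, 0]}, {"offset": [-0.145, 0, -0.014], "fingers": -1, "twist": [0, 0, 0]}, {"offset": [-0.158, 0, -0.015], "fingers": -1, "twist": [0, 0, 0]}, {"offset": [-0.171, 0, -0.016], "fingers": -1, "twist": [0, 0, 0]}, {"offset": [-0.171, 0, -0.016], "fingers": -1, "twist": [0, 0, 0]}])

```text
clock: 23.58
position: [0.5483, 0.0756, 0.0552]
ee_rot: [0.11, -3.04, 0.006]
force: [0.2, -0.2, -0.9]
width: 0.216
gripper_force: 45.0
```

```bash
python3 look.py l5
```

```text
23.575 [0.5483 0.0756 0.0552] F [ 0.2  -0.24 -0.9 ] M [ 0.074 -0.117  0.024] w 0.216 pitch -0.0999 yaw 0.0726
avg [-0.00000e+00 -2.64000e-01 -1.14900e+00  4.10000e-02 -1.25000e-01
 -8.00000e-03  5.48141e+02  7.55620e+01  5.51970e+01] sd [0.18 0.67 0.23 0.03 0.01 0.01 0.04 0.   0.  ]
[ 1.  46.5 21.8]
tablet_centre [(0.57, 293.6, 169.8), (0.39, 267.2, 154.5)] [(0.65, 321.7, 188.7)]
tablet_other_centre [(0.84, 420.2, 162.6), (0.76, 293.9, 169.8), (0.59, 227.6, 166.4), (0.54, 315.6, 215.8)] [(0.91, 456.3, 269.6), (0.79, 324.4, 200.7), (0.72, 297.8, 228.4)]
```

Call:
jog_arm(plan=[{"offset": [-0.01, 0, -0.001], "fingers": -1, "twist": [0, 0, 0]}, {"offset": [-0.02, 0, -0.002], "fingers": -1, "twist": [0, 0, 0]}, {"offset": [-0.025, 0, -0.0025], "fingers": -1, "twist": [0, 0, 0]}, {"offset": [-0.025, 0, -0.0025], "fingers": -1, "twist": [0, 0, 0]}])

```text
clock: 24.48
position: [0.5519, 0.0758, 0.0552]
ee_rot: [0.11, -3.04, 0.006]
force: [-0.5, 0.1, -0.6]
width: 0.213
gripper_force: 45.0
```

```bash
python3 look.py l6
```

```text
24.475 [0.5519 0.0758 0.0552] F [-0.51  0.05 -0.62] M [ 0.091 -0.064 -0.006] w 0.213 pitch -0.1001 yaw 0.0726
avg [-7.00000e-03  5.94000e-01 -4.80000e-01  2.80000e-02 -7.20000e-02
 -5.00000e-03  5.51924e+02  7.58210e+01  5.51670e+01] sd [0.05 0.09 0.5  0.   0.03 0.03 0.01 0.   0.  ]
[ 4.6 46.5 21.8]
tablet_centre [(0.58, 267.5, 154.7)] [(0.58, 322.7, 185.0)]
tablet_other_centre [(0.78, 313.1, 213.8), (0.69, 292.0, 169.3), (0.56, 227.2, 164.5), (0.49, 419.5, 164.7)] [(0.71, 299.4, 230.6), (0.67, 331.7, 203.4)]
```

```bash
cat > tf.py <<'E'
from plan import *
get_image('top'); get_image('side')
iv=lambda p,z:(R.from_euler('z',.073).inv().apply(np.r_[p,z]-[.6497,.0363,.021])*1000).round(1)
tab=lambda p:[place(box(-27.5,27.5,-37,37,-7,7),p[0],p[1],p[3],p[2])]
for n in('top','side'):
  for d in regions_of('tablet',n)[:3]:
    m=d['region']; v,u=np.nonzero(m); print(n,round(d['conf'],2),len(u),u.min(),u.max(),v.min(),v.max())
    if 250<u.mean()<285 and n=='top':
      r,c=fit(dict(top=m),lambda p:tab([*p,.039]),[.677,.084,.073],"",[.01,.01,.05]); print('fit',iv(r[:2],.039),r[2]-.073,c)
      q=m[:, :].any(1).nonzero()[0]
E
python3 tf.py
```

```text
24.875 [0.5519 0.0759 0.0552] F [-0.46 -0.36 -1.42] M [ 0.05  -0.054  0.02 ] w 0.212 pitch -0.0999 yaw 0.0727
top 0.24 753 275 306 142 186
side 0.73 142 314 336 181 191
side 0.42 1358 285 363 178 219
```

```bash
python3 - <<'E'
from plan import *
import pickle
T=R.from_euler('z',.073); W=lambda x,y,z:T.apply(np.array([x,y,z])/1000)+[.6497,.0363,.021]
tab=lambda x,y:[np.array([W(x+a,y+b,18+c) for a in(-27.5,27.5) for b in(-37,37) for c in(-7,7)])]
def sh(mask,boxes,n='side'):
    M=mask.astype(np.float32); u=np.array(np.nonzero(M)).mean(1)[::-1]; s=sil(boxes,n); v=np.array([ (s.sum(0)*np.arange(640)).sum(), (s.sum(1)*np.arange(400)).sum()])/s.sum(); return u-v,len(np.nonzero(M)[0]),s.sum()
D=pickle.load(open("D.pkl","rb"))
print('start bias',sh(D["side","tablet",0],tab(-32.5,46)))
d=regions_of('tablet','side')
if d: 
  for x in(20,28,31,34): print(x,sh(d[0]['region'],tab(x,46)))
print('px per mm x',(proj(W(10,0,18),'side')-proj(W(0,0,18),'side'))/10,'y',(proj(W(0,10,18),'side')-proj(W(0,0,18),'side'))/10)
E
```

```text
25.075 [0.5519 0.0759 0.0552] F [-0.34 -0.12 -0.87] M [ 0.045 -0.129  0.018] w 0.214 pitch -0.0999 yaw 0.0727
start bias (array([-0.01139234, -0.30291163]), 130, np.float32(265.26562))
20 (array([ 4.24092936, -0.99830631]), 142, np.float32(252.98438))
28 (array([ 2.23598327, -0.47581953]), 142, np.float32(251.65625))
31 (array([ 1.55462228, -0.24727116]), 142, np.float32(251.65625))
34 (array([ 0.80313314, -0.04519267]), 142, np.float32(248.4375))
px per mm x [[ 0.24849932 -0.06958163]] y [[-0.20288567 -0.08584845]]
```

Call:
jog_arm(plan=[{"offset": [-0.004, 0, 0], "fingers": -1, "twist": [0, 0, 0]}, {"offset": [-0.008, 0, -0.001], "fingers": -1, "twist": [0, 0, 0]}, {"offset": [-0.008, 0, -0.001], "fingers": -1, "twist": [0, 0, 0]}, {"offset": [0.1, 0, 0.005], "fingers": -1, "twist": [0, 0, 0]}, {"offset": [0.25, 0, -0.1], "fingers": -1, "twist": [0, 0, 0]}, {"offset": [0.5, 0.05, -0.45], "fingers": -1, "twist": [0, 0, 0]}, {"offset": [0.5, 0.4, -0.6], "fingers": -1, "twist": [0, 0, 0]}, {"offset": [0.5, 0.8, -0.6], "fingers": -1, "twist": [0, -0.01, 0]}, {"offset": [0.5, 0.9, -0.6], "fingers": -1, "twist": [0, -0.01, 0]}, {"offset": [0.5, 0.9, -0.6], "fingers": -1, "twist": [0, -0.01, 0]}])

```text
clock: 26.38
position: [0.4764, 0.2065, 0.1522]
ee_rot: [0.117, -3.102, 0.002]
force: [-0.9, -0.2, -0.9]
width: 0.213
gripper_force: 45.0
```

```bash
python3 tf.py; python3 - <<'E'
from plan import *
for t in('tablet_centre','tray_divider','tray_front','tablet_other_centre'): print(t,[(round(e['conf'],2),round(e['at'][1]*640,1),round(e['at'][0]*400,1)) for e in landmark_of(t,'top')])
im=get_image('top'); g=cv2.cvtColor(im,cv2.COLOR_RGB2GRAY)
T=R.from_euler('z',.073); W=lambda x,y,z:T.apply(np.array([x,y,z])/1000)+[.6497,.0363,.021]
f=im.astype(np.float32)
for y in(31,46,61):
    xs=np.arange(-20,80,2.); pr=[]
    for x in xs:
        u,v=proj(W(x,y,22),'top')[0]; pr.append(cv2.getRectSubPix(f,(1,1),(float(u),float(v)))[0,0])
    print(y,' '.join(f"{int(x)}:{int(p[0])}/{int(p[2])}" for x,p in zip(xs,pr)))
E
```

```text
26.375 [0.4764 0.2065 0.1522] F [-0.88 -0.24 -0.93] M [-0.013 -0.067 -0.026] w 0.213 pitch -0.0374 yaw 0.0751
top 0.66 308 256 276 146 162
fit [33.1 46.9 18. ] -0.02031607224508461 4.957193851470947
top 0.5 1770 253 307 142 189
fit [ 34.7 -39.2  18. ] 0.09392417216985312 1224.2265625
side 0.7 1375 287 362 180 218
side 0.69 158 313 335 181 191
26.575 [0.4771 0.2037 0.1519] F [ 0.19  0.55 -1.39] M [ 0.003 -0.075  0.064] w 0.218 pitch -0.0377 yaw 0.0697
tablet_centre [(0.7, 267.6, 154.0), (0.26, 279.9, 164.7)]
tray_divider [(0.7, 362.5, 167.9), (0.56, 281.2, 162.5)]
tray_front [(0.92, 283.3, 191.2)]
tablet_other_centre [(0.85, 290.1, 172.0), (0.62, 229.3, 163.5), (0.61, 422.4, 164.1), (0.58, 315.8, 215.0), (0.47, 292.5, 173.3)]
31 -20:139/74 -18:140/74 -16:140/74 -14:137/74 -12:132/71 -10:126/66 -8:122/63 -6:120/65 -4:129/70 -2:147/80 0:150/81 2:145/79 4:132/75 6:116/69 8:112/70 10:111/71 12:121/78 14:131/85 16:139/91 18:144/95 20:145/95 22:144/94 24:141/94 26:142/95 28:144/96 30:142/95 32:139/93 34:141/96 36:144/98 38:143/96 40:142/95 42:143/96 44:145/97 46:147/98 48:146/97 50:139/93 5
[... 466 characters left out ...]
54/102 44:142/95 46:130/86 48:117/78 50:130/88 52:143/98 54:140/94 56:136/90 58:127/84 60:118/75 62:107/61 64:107/56 66:121/63 68:131/75 70:138/91 72:143/109 74:146/128 76:153/139 78:161/148
61 -20:130/69 -18:130/70 -16:134/70 -14:138/71 -12:139/76 -10:138/76 -8:130/69 -6:129/69 -4:136/75 -2:143/79 0:151/82 2:144/78 4:132/71 6:118/69 8:104/68 10:113/76 12:124/84 14:141/95 16:151/102 18:146/97 20:144/95 22:143/95 24:141/94 26:139/92 28:139/90 30:139/89 32:141/92 34:144/95 36:142/94 38:139/91 40:132/86 42:127/83 44:130/86 46:131/88 48:133/87 50:134/87 52:136/90 54:140/95 56:146/100 58:136/89 60:119/73 62:109/63 64:102/55 66:124/66 68:148/79 70:155/97 72:161/116 74:161/139 76:161/154 78:163/153
```

The tablet's fitted centre is at tray x = 33, y = 47, spanning about 5.5–60.5, and the divider ridge is fully bare. It's seated flat. Next, the knife goes back on its rest.

```bash
python3 -c "
from plan import *
print(row([.5064,.2890,.1],tool(.17)))"
```

```text
26.825 [0.4769 0.205  0.1522] F [-0.25  0.26 -0.61] M [ 0.026 -0.08  -0.028] w 0.212 pitch -0.0373 yaw 0.0714
([-0.2491, 0.5447, 0.3386], [0.0003, -0.0059, -0.0157])
```

Call:
jog_arm(plan=[{"offset": [-0.249, 0.545, 0.1], "fingers": -1, "twist": [0, -0.006, -0.0157]}, {"offset": [-0.249, 0.545, 0.1], "fingers": -1, "twist": [0, -0.006, -0.0157]}, {"offset": [-0.249, 0.545, 0.339], "fingers": -1, "twist": [0, -0.006, -0.0157]}, {"offset": [-0.249, 0.545, 0.339], "fingers": -1, "twist": [0, -0.006, -0.0157]}, {"offset": [-0.249, 0.545, 0.339], "fingers": -1, "twist": [0, -0.006, -0.0157]}])

```text
clock: 27.45
position: [0.5065, 0.2893, 0.1008]
ee_rot: [-0.267, 3.129, 0.003]
force: [0.5, 0.3, -0.2]
width: 0.218
gripper_force: 45.0
```

```bash
python3 -c "
from plan import *
print(row([.5064,.2892,.05],tool(.17)),row([.5064,.2892,.0365],tool(.17)))"
```

```text
27.45 [0.5065 0.2893 0.1008] F [ 0.45  0.29 -0.24] M [ 0.083  0.048 -0.054] w 0.218 pitch 0.001 yaw 0.1704
([0.0014, -0.0014, 0.3387], [0.0003, 0.0002, 0.0001]) ([0.0015, -0.0015, 0.4287], [0.0003, 0.0002, 0.0001])
```

Call:
jog_arm(plan=[{"offset": [0.001, -0.001, 0.2], "fingers": -1, "twist": [0, 0, 0]}, {"offset": [0.001, -0.001, 0.34], "fingers": -1, "twist": [0, 0, 0]}, {"offset": [0.001, -0.001, 0.4], "fingers": -1, "twist": [0, 0, 0]}, {"offset": [0.001, -0.001, 0.43], "fingers": -1, "twist": [0, 0, 0]}, {"offset": [0.001, -0.001, 0.43], "fingers": -1, "twist": [0, 0, 0]}])

```text
clock: 28.08
position: [0.5064, 0.2899, 0.0362]
ee_rot: [-0.268, 3.129, 0.004]
force: [-0.9, 0.6, -1.0]
width: 0.212
gripper_force: 45.0
```

Call:
jog_arm(plan=[{"offset": [0, 0, 0.007], "fingers": -1, "twist": [0, 0, 0]}, {"offset": [0, 0, 0.007], "fingers": -1, "twist": [0, 0, 0]}])

```text
clock: 28.32
position: [0.5062, 0.2899, 0.0349]
ee_rot: [-0.269, 3.129, 0.003]
force: [-0.1, 0.6, -0.6]
width: 0.215
gripper_force: 45.0
```

Call:
jog_arm(plan=[{"offset": [0, 0, 0.006], "fingers": -1, "twist": [0, 0, 0]}, {"offset": [0, 0, 0.006], "fingers": -1, "twist": [0, 0, 0]}])

```text
clock: 28.58
position: [0.5061, 0.2899, 0.0337]
ee_rot: [-0.269, 3.129, 0.003]
force: [0.5, 1.0, 0.5]
width: 0.211
gripper_force: 45.0
```

Call:
jog_arm(plan=[{"offset": [0, 0, 0.001], "fingers": -1, "twist": [0, 0, 0]}, {"offset": [0, 0, 0.001], "fingers": -1, "twist": [0, 0, 0]}, {"offset": [0, 0, 0.001], "fingers": -0.45, "twist": [0, 0, 0]}, {"offset": [0, 0, 0.001], "fingers": -0.2, "twist": [0, 0, 0]}, {"offset": [0, 0, 0.001], "fingers": 0.1, "twist": [0, 0, 0]}, {"offset": [0, 0, 0.001], "fingers": 0.1, "twist": [0, 0, 0]}, {"offset": [0, 0, 0.001], "fingers": 0.1, "twist": [0, 0, 0]}, {"offset": [0, 0, -0.1], "fingers": 0.1, "twist": [0, 0, 0]}, {"offset": [0, 0, -0.3], "fingers": 0.1, "twist": [0, 0, 0]}, {"offset": [0, 0, -0.7], "fingers": 0.1, "twist": [0, 0, 0]}, {"offset": [0, 0, -1], "fingers": 0.1, "twist": [0, 0, 0]}, {"offset": [0, 0, -1], "fingers": 0.1, "twist": [0, 0, 0]}], newtons=10)

```text
clock: 30.08
position: [0.508, 0.2908, 0.1887]
ee_rot: [-0.268, 3.122, 0.009]
force: [-0.0, 0.1, -0.3]
width: 0.546
gripper_force: 0.0
```

Call:
jog_arm(plan=[{"offset": [1, 0.3, -0.3], "fingers": 0.1, "twist": [0, 0, 0]}, {"offset": [1, 0.3, -0.3], "fingers": 0.1, "twist": [0, 0, 0]}, {"offset": [1, 0.3, -0.3], "fingers": 0.1, "twist": [0, 0, 0]}, {"offset": [1, 0.3, -0.3], "fingers": 0.1, "twist": [0, 0, 0]}])

```text
clock: 30.58
position: [0.3479, 0.3089, 0.2294]
ee_rot: [-0.275, 3.129, 0.004]
force: [0.2, 0.4, -0.4]
width: 0.549
gripper_force: 0.0
```

```bash
python3 tf.py; python3 - <<'E'
exec(open("f.py").read().split("tm=dict")[0])
src=open("f.py").read(); exec("def knife"+src.split("def knife")[1].split("print(\"knife top")[0])
im=get_image('top'); cv2.imwrite('pics/end.png',im[:,:,::-1])
for d in regions_of('knife','top')[:3]:
    m=d['region']; v,u=np.nonzero(m); print(round(d['conf'],2),len(u),u.mean(),v.mean(),u.min(),u.max(),v.min(),v.max())
    if u.mean()<225 and u.mean()>190: print(fit(dict(top=m),knife,[.506,.289,.16],"",[.01,.01,.1]))
print(observe()['position'],observe()['dq'].round(3))
E
```

```text
30.575 [0.3479 0.3089 0.2294] F [ 0.17  0.42 -0.4 ] M [-0.004 -0.01   0.014] w 0.549 pitch 0.0009 yaw 0.1753
top 0.7 229 257 276 148 161
fit [31.9 46.9 18. ] 0.036864405399144165 43.24340057373047
side 0.5 165 313 335 181 191
0.76 251 207.43426294820716 193.89641434262947 202 212 174 215
(array([0.50717652, 0.29115119, 0.15999632]), np.float64(10.803791046142578))
0.47 406 362.86699507389164 203.99014778325125 352 374 191 217
0.16 179 261.12849162011173 233.37988826815644 252 267 211 249
[0.35130981 0.30767966 0.2280522 ] [-0.     0.    -0.004  0.    -0.001  0.001 -0.002]
```

The knife's fitted pose matches its starting pose within 2 mm, and the tablet is seated in the back place. I'm handing in.

```bash
python3 -c "
from cell import *
print(sign_off())"
```

```text
the job is handed in; nothing more can be done
None
```

The plain-backed tablet now lies moulded face up and flat in the place behind, the knife is back on its rest, the other tablet was not moved, and the job was handed in at about 31 s of the 59 s allowed.

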